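# Free the jammed incubator tray and load the dish stack

## Robot

A 6-joint arm with a two-finger parallel gripper is mounted at the origin on a cart in front of the work surface, level with it; the furniture and walls round the work are solid. World frame = base frame: x ahead of the robot, y to its left, z up, the work surface at z = 0. Lengths are in m, angles in rad, forces in N, time in s.
With the tool pointing down it reaches from about 0.35 to 0.775 m from the base axis. Payload 7.3 kg.
Tool frame: the origin (TCP) lies midway between the tips of the shut fingers; the grasp point (between the pads) lies behind it (env.pinch_z is the z of the grasp point in the tool frame, in m); z points along the fingers, y is the line along which they close (so a half turn about z gives the same grasp; the last joint's range is limited). The gripper opens to 92 mm and grips with 3 to 60 N. Pads are 19 mm wide; open, the fingers measure 130 mm over their backs; the gripper's body (75 mm by 190 mm) begins 47 mm behind the grasp point.
Start: joints at [-1.447, 0.342, 1.524, -0, 1.275, -0.146], TCP at [0.14, -0.506, 0.227] pointing down, gripper open.
Joint ranges: [-2.53, 2.53], [-0.77, 2.02], [0.04, 2.7], [-1, 4.14], [0.28, 2.66], [-3.11, 3.11]. Speed limits (rad/s): [2.57, 2.57, 3.14, 3.14, 3.14, 3.14].

## Interface

Orientations are given as [roll, pitch, yaw] about the fixed x, y, z axes, in that order (R = Rz(yaw) Ry(pitch) Rx(roll)).
In Python, from cell import env gives the robot as it stands.
- The arm moves only by the tool step_arm, never from a script. Its arguments are lists of equal length, an entry for each row: "hand": the finger opening in mm, from 0 to 91.8; "translation": the shift along the tool's x, y, z in units of 25 mm (1.0 is 25 mm), a list of three; "dr": the turn, a rotation vector about the tool's x, y, z in units of 5 degrees (1.0 is 5 degrees), a list of three. In form: {"hand": [hand, ...], "translation": [[dx, dy, dz], ...], "dr": [[ax, ay, az], ...]}. A call has 1 to 8 rows; each row is the pose to reach, as a shift and turn from the pose commanded when the call began, along the tool's axes at that moment; what a row does not reach only later rows make up. A row lasts 1/10 s, in which the tool goes at most 50 mm and 8.59 degrees, less where a joint would pass 70% of its speed; a pose out of reach is approached as far as the arm can. A call with a gripper value outside its range is refused whole. The fingers move at their own pace and stop on an object; the grip force is fixed at half the most. Time passes only in rows, so rows that repeat a pose let the fingers close. It gives the time, the measured TCP pose, the force, the opening and the grip force at its end, in the units of the state.
- env.get_state(): the state, without advancing time (a new reading comes with each control period).
- env.grab_frame(name): name is "side" or "top"; returns the picture (400x640x3 uint8, red, green, blue); there is no depth.
- env.camera_info(name): a dict with "mtx" (3x3 intrinsics, pixels), "world_from_camera" (4x4, takes a point from camera to world coordinates). Camera axes: x right, y down, z forward; pixel columns grow to the right and rows downward; lengths in m; the calibration is good to about 2 mm. A picture is of the moment at which its call begins. camera_info takes no time and is no camera call.
- env.sign_off(): hands the job in; it is judged then, once.
Trained networks look in the newest picture that a camera, given by its name, has taken for a name from the list of things; names that differ only in an ending like _2 or _b are one class to them, and where a whole thing is asked for, a point or a joint stands for the part that bears it (a point fixed in the world has none). Each returns a list of dicts, best first, with "confidence" (0 to 1); they miss things now and then, are a little off and sometimes report something else, mostly with a low value. They report only what shows in the picture. A call takes as long as a camera call. They do not tell look-alikes from the thing itself.
- env.find_in(query, camera): "position" ([column, row] in pixels, amid what is visible of it).
The state is a dict: "time_s": time; "joint_pos": joint angles; "qvel": joint speeds; "tau": joint torques, N m; "ee_pos": TCP position; "eef_rot": TCP orientation; "contact_force": force on the tool from outside, world axes, zero at the start; "moment": the same for the moment, N m; "grip_width": finger opening in m; "grip_force": force on a finger pad.
Only numpy, scipy, OpenCV 4.12 (cv2) and the standard library are available. Lean on these libraries where they do the work, as an engineer would, in place of code of your own. Each camera call takes 0.05 s, during which the arm holds its last target. There are 200 camera calls.

## Task

The tray of the small dish incubator no longer opens by itself. Take the red-handled release pin out of its black holder on the roof, reach down through the red-ringed access hole in the incubator's roof and press the hidden latch until the tray springs out. With the tray out, stack squarely between its four posts the dark steel spacer disc first, then every petri dish that is there (one to three, in any order), then the blue cover with its knob up; put the pin back upright in its holder, fully home, and at the end push the loaded tray gently shut by its handle until the latch holds it. Do not disturb the other things on the bench.

Things in the scene. Friction and masses are not known exactly. Their poses are not given: they have to be found in the camera images.
- incubator: White cabinet, fixed: 150 mm deep (front face at x = -75 mm), y from -62 to +112 mm, 105 mm high; origin on the bench under the tray bay's middle, x pointing into it, z up. Left part (y over 57 mm): closed grey latch bay. Right part: tray bay, open at the front up to 100 mm height. Pocket and tray share its axes.
- microscope: Tall fixed microscope to the right of the incubator, about world y = 0.03 to -0.30 m, x over 0.38 m, over 0.4 m high: go round it in front, nearer the robot.
- mini_centrifuge: Blue centrifuge with a clear round lid, fixed, about 150 x 150 mm and 125 mm high, centred on this point, beside the dishes; keep the gripper clear of it.
- release_hole (a point): Centre of the mouth of the red-ringed access hole, in the roof's upper face (105 mm above the bench); round hole 13 mm across in a 5 mm roof. The latch's brass plunger, 24 mm across, is straight below, its top 45 mm under the roof's upper face when up. Axes as the incubator's.
- latch (a joint): Travel of the spring plunger, m: 0 up, grows as it is pressed down, 0.013 at its end stop; needs about 3 to 6 N. The tray is let go at about 0.004 to 0.006. Press it to 0.010. It springs back up when the pin is lifted and snaps over the tray's catch when the tray is pushed shut.
- tray (a joint): Tray position, m: about 0 shut and latched, 0.13 fully out (towards the incubator's -x); a spring pushes it out with 6 N at shut and 3 N at out. It can be pushed to -0.004 past the latch; it is held only once the latch has snapped. Pushing over the latch takes about 10 N.
- tray_pocket (a point): Centre of the pocket's floor, the tray's upper face (9 mm above the bench), moving with the tray. Four upright posts 10 mm thick stand on the diagonals, 37.5 mm from this point (at x and y = +-26.5 mm), rounded tops 59 mm above the floor; they leave 2.5 mm round a 60 mm disc, and 43 mm wide gaps on all four sides for fingers. With the tray out, the incubator's front and the tray's 55 mm high front panel are each 65 mm away along x. Axes as the incubator's.
- tray_handle (a point): Middle of the tray's bar handle: a level steel bar 10 mm thick and 80 mm long (along the incubator's y), 36 mm above the bench, 30 mm before the blue front panel; moves with the tray.
- pin_holder (a point): Centre of the upper face of the pin's holder, a black collar 44 x 44 x 20 mm on the grey roof, 55 mm behind the access hole; its upper face is 125 mm above the bench. An 11 mm upright hole goes through it and the roof, with free space below. Axes as the incubator's.
- release_pin: Release pin, 119 mm long, 0.07 kg, upright in its holder at the start. Origin at the tip, z up along the pin. Shaft 7 mm thick for the first 72 mm, then a red flange 26 mm wide (72 to 77 mm), then a square red handle 18 x 18 mm from 77 to 119 mm; the handle's sides lie along the pin's own x and y. In the holder the flange rests on the collar, with the tip 53 mm above the bench.
- pin_tip (a point): The rounded tip of the pin's shaft (the pin's origin).
- spacer: Dark steel disc 60 mm across, 12 mm thick, 0.06 kg, lying on the bench; origin at the centre of its underside.
- cover: Starts on the incubator's white roof. Blue disc 60 mm across, 8 mm thick, with a white knob 20 mm across and 20 mm tall on top (8 to 28 mm), 0.07 kg; origin at the centre of its underside.
- dish_1: Closed petri dish with agar, 60 mm across, 15 mm high, 0.03 kg; origin at the centre of its underside. May be absent.
- dish_2: Like dish_1. May be absent.
- dish_3: Like dish_1. May be absent.
- tape_roll: Bystander: green roll of tape lying flat, 68 mm across, 19 mm high; origin at its underside. Leave alone.
- swab_jar: Bystander: white jar 56 mm across, 92 mm high; origin at its foot. Leave alone.
Not all that is in view belongs to the job. Leave any brown or purple look-alike of the dish_1 alone. Leave any yellow look-alike of the spacer alone.

How it is judged:
By the outcome, as a careful person would: the job done as asked, in the order asked, and still so for the second after the job is handed in, with the robot touching nothing.
Of dish_1, dish_2, dish_3 only 1 to 3 are there at a start; the rules pass over those that are not, and their reading is None.
At some moment in a run one of spacer, cover, dish_1, dish_2 may be knocked a few centimetres aside while the robot is not near it.
It also fails if it takes over 210 s, if anything falls off the work surface, if the arm or the gripper's body presses on something with over 40 N, if the wrist force passes 120 N, or if a joint passes its speed limit or range.

## Working session

There is one attempt and no reset: what is moved stays moved. The work goes in short steps, Python scripts to look and compute and a tool call to move; the robot and the scene stay as the last step left them, time stands still between calls to the robot, and variables do not carry over. Pictures are saved under pics/ and viewed, at most 14 in all, crops included, and the job is handed in when it is done.

Besides the shell and the picture viewer there is one more tool, called after ">>>" by a JSON object that holds its "op" and its "data". step_arm: Moves the arm, as the interface text tells. Its arguments: {"type":"object","properties":{"hand":{"type":"array","items":{"type":"number"}},"translation":{"type":"array","items":{"type":"array","items":{"type":"number"}}},"dr":{"type":"array","items":{"type":"array","items":{"type":"number"}}}},"required":["hand","translation","dr"]}

```bash
ls; mkdir -p pics
cat > h.py <<'E'
import numpy as np, cv2
from cell import env
def cam(n):
    c=env.camera_info(n); return np.array(c["mtx"]),np.array(c["world_from_camera"])
def px2w(n,p,z):
    K,T=cam(n); d=T[:3,:3]@np.linalg.inv(K)@np.array([p[0],p[1],1.]); o=T[:3,3]
    return o+d*(z-o[2])/d[2]
def w2px(n,P):
    K,T=cam(n); q=K@(T[:3,:3].T@(np.array(P,float)-T[:3,3])); return q[:2]/q[2]
def save(n,name,crop=None,s=1):
    im=env.grab_frame(n)[:,:,::-1]
    if crop: im=im[crop[1]:crop[3],crop[0]:crop[2]]
    cv2.imwrite("pics/"+name,cv2.resize(im,None,fx=s,fy=s,interpolation=cv2.INTER_CUBIC))
E
python3 - <<'E'
from h import *
np.set_printoptions(precision=4,suppress=True)
save("top","t0.png",s=1.25); save("side","s0.png",s=1.25)
print(env.pinch_z,env.get_state())
for n in("top","side"):
    print(n,cam(n)[0].tolist(),cam(n)[1].round(3).tolist())
    for q in["incubator","release_hole","pin_holder","release_pin","spacer","cover","dish_1","tape_roll","swab_jar","tray_handle","mini_centrifuge"]:
        try: print(q,[(np.round(r["position"]).tolist(),round(r["confidence"],2)) for r in env.find_in(q,n)])
        except Exception as e: print(q,e)
E
```

```text
pics
-0.0188 {'time_s': 0.1, 'joint_pos': array([-1.447 ,  0.3427,  1.5249,  0.    ,  1.2754, -0.146 ]), 'qvel': array([-0.0014, -0.0034, -0.0021, -0.0016,  0.0011, -0.0012]), 'tau': array([  0.0033, -43.2003, -24.4694,   0.072 ,   0.0526,  -0.0001]), 'ee_pos': array([ 0.1399, -0.5056,  0.2261]), 'eef_rot': array([-3.1402, -0.0002,  0.2698]), 'contact_force': array([0.2052, 0.5014, 0.2825]), 'moment': array([-0.008 , -0.0303,  0.0224]), 'grip_force': 0.0, 'grip_width': 0.09170615733197322}
top [[480.8664420986226, 0.0, 314.21377066790205], [0.0, 480.8664420986226, 196.26407870549042], [0.0, 0.0, 1.0]] [[-0.004, -0.99, 0.14, 0.296], [-1.0, 0.006, 0.014, 0.185], [-0.015, -0.139, -0.99, 1.579], [0.0, 0.0, 0.0, 1.0]]
incubator [([336.0, 146.0], 0.71), ([317.0, 140.0], 0.31)]
release_hole [([336.0, 146.0], 0.78)]
pin_holder [([336.0, 146.0], 0.74)]
release_pin [([319.0, 139.0], 0.54)]
spacer [([335.0, 253.0], 0.74), ([298.0, 221.0], 0.49)]
cover [([348.0, 152.0], 0.66)]
dish_1 [([266.0, 175.0], 0.67), ([295.0, 252.0], 0.66), ([202.0, 222.0], 0.66), ([264.0, 266.0], 0.63), ([292.0, 194.0],
[... 221 characters left out ...]
270466], [0.0, 0.0, 1.0]] [[-0.685, -0.455, 0.569, -0.118], [-0.728, 0.44, -0.525, 0.793], [-0.012, -0.774, -0.633, 0.816], [0.0, 0.0, 0.0, 1.0]]
incubator [([302.0, 184.0], 0.91)]
release_hole [([304.0, 186.0], 0.65)]
pin_holder [([304.0, 181.0], 0.71), ([326.0, 254.0], 0.6)]
release_pin [([283.0, 162.0], 0.44)]
spacer [([325.0, 255.0], 0.75), ([389.0, 250.0], 0.74), ([304.0, 182.0], 0.43)]
cover [([315.0, 159.0], 0.71)]
dish_1 [([340.0, 312.0], 0.78), ([355.0, 281.0], 0.7), ([259.0, 239.0], 0.6), ([300.0, 235.0], 0.58)]
tape_roll [([426.0, 213.0], 0.66), ([322.0, 192.0], 0.55)]
swab_jar [([247.0, 195.0], 0.87)]
tray_handle [([328.0, 191.0], 0.98), ([357.0, 278.0], 0.63)]
mini_centrifuge []
```

Run:
```python
import cv2
a=cv2.imread("pics/t0.png");b=cv2.imread("pics/s0.png")
a=cv2.resize(a[100:400,200:600],(800,600),interpolation=cv2.INTER_CUBIC)
b=cv2.resize(b[125:425,260:660],(800,600),interpolation=cv2.INTER_CUBIC)
cv2.imwrite("pics/t0c.png",a);cv2.imwrite("pics/s0c.png",b)
```

```text
(no output)
```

View pics/t0c.png

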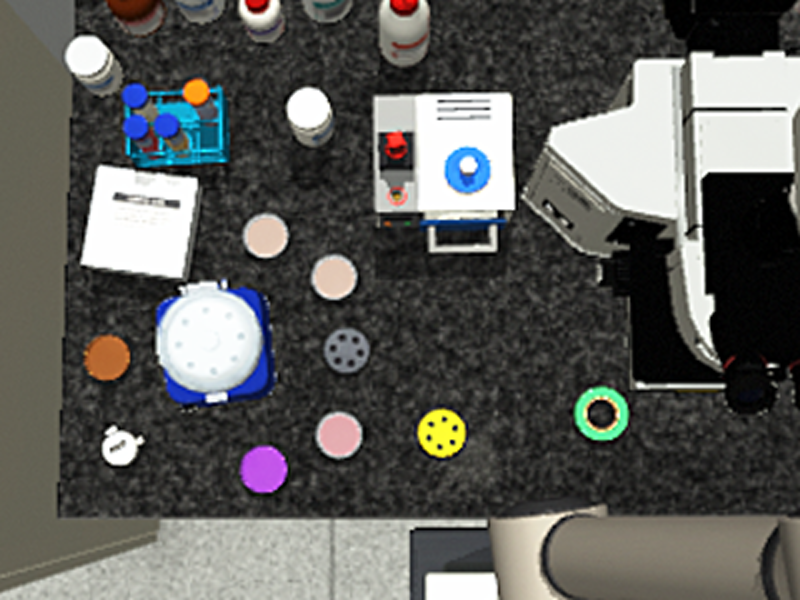

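View pics/s0c.png

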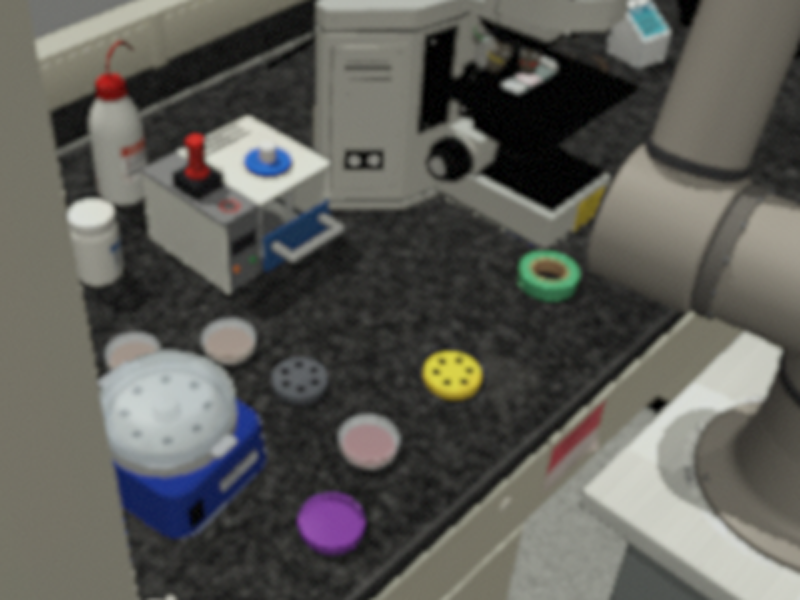

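The bench holds three dishes, at top crop (265,236), (333,277) and (339,435). The look-alikes are purple (264,469), brown (107,357) and a yellow disc (441,433). The dark spacer is at (346,350), and the pin and cover are on the roof at (397,145) and (468,168). Next I measure their positions.

```bash
cat >> h.py <<'E'
def fit_disc(n,im,seed,h,r=.030,z0=0.,win=16):
    """match projected disc silhouette (top+bottom rim hull) to blob of seed colour"""
    from scipy.optimize import minimize
    x,y=[int(round(v)) for v in seed]; I=im.astype(float)
    med=np.median(I[y-3:y+4,x-3:x+4].reshape(-1,3),0)
    S=4; x0,y0=x-win,y-win
    P=cv2.resize(I[y0:y+win+1,x0:x+win+1],None,fx=S,fy=S,interpolation=cv2.INTER_LINEAR)
    bg=np.median(np.r_[P[:4].reshape(-1,3),P[-4:].reshape(-1,3)],0)
    w=np.clip(((P-bg)@(med-bg))/((med-bg)@(med-bg)),0,1)
    a=np.linspace(0,2*np.pi,40)
    def cost(c):
        pts=np.array([w2px(n,[c[0]+r*np.cos(t),c[1]+r*np.sin(t),z0+z]) for t in a for z in(0,h)])
        pts=((pts-[x0,y0]+.5)*S-.5).astype(np.float32)
        m=np.zeros(w.shape,np.uint8); cv2.fillPoly(m,[np.round(cv2.convexHull(pts)*16).astype(np.int32)],1,shift=4)
        return np.abs(m-w).mean()
    c=px2w(n,seed,z0+h/2)[:2]
    res=minimize(cost,c,method="Nelder-Mead",options=dict(initial_simplex=[c,c+[.006,0],c+[0,.006]]))
    return res.x,res.fun
E
python3 - <<'E'
from h import *
np.set_printoptions(precision=4,suppress=True)
T=env.grab_frame("top");S=env.grab_frame("side")
np.save("T.npy",T);np.save("S.npy",S)
tp={k:(160+.4*x,80+.4*y) for k,(x,y) in dict(dA=(265,236),dB=(333,277),dC=(339,435),sp=(346,350),yel=(441,433),purp=(264,469),brown=(107,357)).items()}
sp={k:((260+x/2)/1.25,(125+y/2)/1.25) for k,(x,y) in dict(dB=(229,341),dC=(369,441),sp=(300,380),yel=(453,375),purp=(332,523)).items()}
for k in tp:
    h=.012 if k in("sp","yel") else .015
    print(k,*fit_disc("top",T,tp[k],h), *(fit_disc("side",S,sp[k],h,win=22) if k in sp else ()))
c=(160+.4*466,80+.4*170); print("cover",fit_disc("top",T,(c[0]-4,c[1]+5),.008,z0=.105), fit_disc("side",S,((260+255/2)/1.25,(125+166/2)/1.25),.008,z0=.105,win=22))
I=cv2.resize(T,None,fx=4,fy=4,interpolation=cv2.INTER_CUBIC)
m=(I.min(2)>170).astype(np.uint8); n,l,s,ce=cv2.connectedComponentsWithStats(m)
i=l[int(4*128),int(4*355)]; print(s[i])
cs,_=cv2.findContours((l==i).astype(np.uint8),0,1); b=cv2.boxPoints(cv2.minAreaRect(max(cs,key=len)))
for p in b: print(p/4,px2w("top",(p+.5)/4-.5,.105))
hsv=cv2.cvtColor(T,cv2.COLOR_RGB2HSV)
for n,im,box in(("top",T,(300,110,340,170)),("side",S,(265,145,330,200))):
    x0,y0,x1,y1=box; A=im[y0:y1,x0:x1].astype(int); 
    m=((A[...,0]-A[...,1:].max(2))>60).astype(np.uint8)
    k,l,s,ce=cv2.connectedComponentsWithStats(m)
    for j in range(1,k): print(n,"red",s[j]+[x0,y0,0,0,0],ce[j]+[x0,y0])
for P in([.55,.1,.164],):pass
E
```

```text
Traceback (most recent call last):
  File "h.py", line 30, in fit_disc
    res=minimize(cost,c,method="Nelder-Mead",options=dict(initial_simplex=[c,c+[.006,0],c+[0,.006]]))
  File "h.py", line 25, in cost
    pts=np.array([w2px(n,[c[0]+r*np.cos(t),c[1]+r*np.sin(t),z0+z]) for t in a for z in(0,h)])
                  ~~~~^^^^^^^^^^^^^^^^^^^^^^^^^^^^^^^^^^^^^^^^^^^^
  File "h.py", line 9, in w2px
    K,T=cam(n); q=K@(T[:3,:3].T@(np.array(P,float)-T[:3,3])); return q[:2]/q[2]
        ~~~^^^
  File "h.py", line 4, in cam
    c=env.camera_info(n); return np.array(c["mtx"]),np.array(c["world_from_camera"])
ValueError: time passes only in moves, steps and waits
```

```bash
sed -i 's/^import numpy as np, cv2/import numpy as np, cv2, functools/; s/^def cam(n)/@functools.lru_cache\ndef cam(n)/' h.py
cat > m.py <<'E'
from h import *
np.set_printoptions(precision=4,suppress=True)
import os
if os.path.exists("T.npy"): T=np.load("T.npy");S=np.load("S.npy")
else:
    T=env.grab_frame("top");S=env.grab_frame("side"); np.save("T.npy",T);np.save("S.npy",S)
tp={k:(160+.4*x,80+.4*y) for k,(x,y) in dict(dA=(265,236),dB=(333,277),dC=(339,435),sp=(346,350),yel=(441,433),purp=(264,469),brown=(107,357)).items()}
sp={k:((260+x/2)/1.25,(125+y/2)/1.25) for k,(x,y) in dict(dB=(229,341),dC=(369,441),sp=(300,380),yel=(453,375),purp=(332,523)).items()}
for k in tp:
    h=.012 if k in("sp","yel") else .015
    print(k,*fit_disc("top",T,tp[k],h), *(fit_disc("side",S,sp[k],h,win=22) if k in sp else ()))
c=(160+.4*466,80+.4*170); print("cover",fit_disc("top",T,(c[0]-4,c[1]+5),.008,z0=.105), fit_disc("side",S,((260+255/2)/1.25,(125+166/2)/1.25),.008,z0=.105,win=22))
I=cv2.resize(T,None,fx=4,fy=4,interpolation=cv2.INTER_CUBIC)
m=(I.min(2)>170).astype(np.uint8); n,l,s,ce=cv2.connectedComponentsWithStats(m)
i=l[int(4*128),int(4*355)]; print(s[i])
cs,_=cv2.findContours((l==i).astype(np.uint8),0,1); b=cv2.boxPoints(cv2.minAreaRect(max(cs,key=len)))
for p in b: print(p/4,px2w("top",(p+.5)/4-.5,.105))
for n,im,box in(("top",T,(300,110,340,170)),("side",S,(265,145,330,200))):
    x0,y0,x1,y1=box; A=im[y0:y1,x0:x1].astype(int); 
    m=((A[...,0]-A[...,1:].max(2))>60).astype(np.uint8)
    k,l,s,ce=cv2.connectedComponentsWithStats(m)
    for j in range(1,k): print(n,"red",s[j]+[x0,y0,0,0,0],ce[j]+[x0,y0])
E
python3 m.py
```

```text
dA [0.5943 0.3682] 0.04821327461457965
dB [0.5376 0.2769] 0.04577152132953113 [0.5369 0.2766] 0.22379609604770084
dC [0.3304 0.2697] 0.03533957856858409 [0.3295 0.2682] 0.054235976706064885
sp [0.441 0.26 ] 0.10313109995096041 [0.4419 0.2573] 0.16641589041612226
yel [0.3322 0.1363] 0.06152689080024121 [0.3312 0.1347] 0.07469954866965578
purp [0.2861 0.3674] 0.04288582984753235 [0.2868 0.3657] 0.07169525008254114
brown [0.433  0.5762] 0.07289421706181164
cover (array([0.6576, 0.1042]), np.float64(0.09047083805621665)) (array([0.6391, 0.1449]), np.float64(0.4931962858780089))
[ 1239   469   225   202 31066]
[309.4792 117.8118] [0.7563 0.2211 0.105 ]
[365.0367 116.8371] [0.758  0.0451 0.105 ]
[365.9185 167.1067] [0.5959 0.0454 0.105 ]
[310.3611 168.0814] [0.5939 0.2187 0.105 ]
top red [314 132   9  12  68] [317.7647 137.5294]
top red [315 155   8   7  26] [318.7308 158.3462]
top red [314 169   2   1   2] [314.5 169. ]
side red [282 153  10  19 111] [285.7838 162.2613]
```

Run:
```python
from h import *
np.set_printoptions(precision=4,suppress=True)
print(px2w("top",(318.73,158.35),.105), px2w("top",(317.76,137.5),.150))
T=np.load("T.npy")[:,:,::-1];S=np.load("S.npy")[:,:,::-1]
a=cv2.resize(T[125:172,302:349],(380,380),interpolation=cv2.INTER_CUBIC);b=cv2.resize(S[145:205,262:322],(380,380),interpolation=cv2.INTER_CUBIC)
cv2.imwrite("pics/c1.png",np.hstack([a,b]))
for n in("side",):
  for P in([.6975,.1835,.172],[.6975,.1835,.125]): print(w2px(n,P),w2px("top",P))
```

```text
[0.6236 0.1912 0.105 ] [0.6786 0.1936 0.15  ]
[284.1968 150.9327] [321.042 129.487]
[285.2819 164.4211] [321.0532 133.6716]
```

View pics/c1.png

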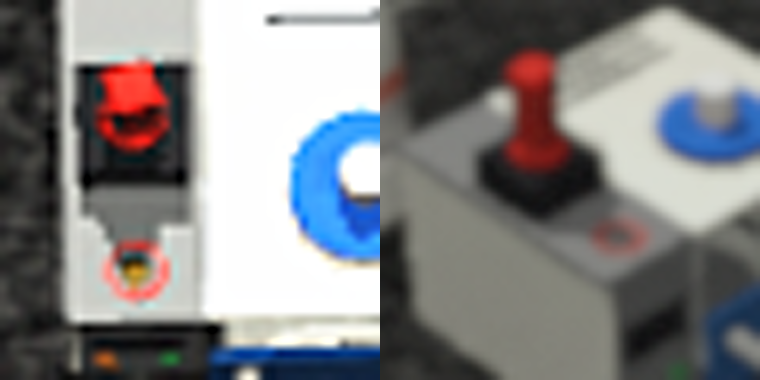

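The candidates resolve by colour. The pin is the only red-handled one, its handle turned about 12° to the cabinet, and it stands in the collar behind the red ring. Now I write a planning helper.

```bash
cat > go.py <<'E'
import sys; from h import *
from scipy.spatial.transform import Rotation as R
s=env.get_state(); p=s["ee_pos"]; M=R.from_euler("xyz",s["eef_rot"])
print("t",round(s["time_s"],1),"tcp",p.round(4),"rot",np.degrees(s["eef_rot"]).round(1),"w",round(s["grip_width"],4),"F",s["contact_force"].round(1))
for a in sys.argv[1:]:
    x,y,z,w=map(float,a.split(","))
    T=R.from_euler("xyz",[np.pi,0,np.radians(w)])
    print(a,"->",(M.inv().apply(np.array([x,y,z])-p)/.025).round(2).tolist(),(np.degrees((M.inv()*T).as_rotvec())/5).round(2).tolist())
E
python3 go.py .28,-.2,.25,0 .33,.0,.25,0 .40,.13,.26,0 .679,.193,.26,12
```

```text
t 1.3 tcp [ 0.1399 -0.506   0.2267] rot [180.    0.   15.5] w 0.092 F [-0.6 -0.6  0.7]
.28,-.2,.25,0 -> [8.66, -10.3, -0.93] [0.0, 0.0, 3.09]
.33,.0,.25,0 -> [12.72, -17.48, -0.93] [0.0, 0.0, 3.09]
.40,.13,.26,0 -> [16.81, -21.75, -1.33] [0.0, 0.0, 3.09]
.679,.193,.26,12 -> [28.24, -21.2, -1.33] [0.0, 0.0, 0.69]
```

>>> {"op": "step_arm", "data": {"hand": [50,50,50,50,50,50,50,50], "translation": [[8.66,-10.3,-0.93],[8.66,-10.3,-0.93],[8.66,-10.3,-0.93],[8.66,-10.3,-0.93],[8.66,-10.3,-0.93],[8.66,-10.3,-0.93],[8.66,-10.3,-0.93],[8.66,-10.3,-0.93]], "dr": [[0,0,3],[0,0,3],[0,0,3],[0,0,3],[0,0,3],[0,0,3],[0,0,3],[0,0,3]]}}

```text
time_s: 2.1
ee_pos: [0.281, -0.1967, 0.2505]
eef_rot: [-3.142, -0.001, 0.013]
contact_force: [-0.2, 0.8, 0.5]
grip_width: 0.0501
grip_force: 0.0
```

```bash
python3 go.py .33,.0,.25,0 .40,.13,.26,0 .679,.193,.26,12
```

```text
t 2.1 tcp [ 0.281  -0.1967  0.2505] rot [-1.8e+02 -1.0e-01  8.0e-01] w 0.0501 F [-0.2  0.8  0.5]
.33,.0,.25,0 -> [2.06, -7.84, 0.02] [-0.0, -0.02, 0.15]
.40,.13,.26,0 -> [4.93, -13.0, -0.37] [-0.0, -0.02, 0.15]
.679,.193,.26,12 -> [16.12, -15.38, -0.36] [0.0, -0.02, -2.25]
```

>>> {"op": "step_arm", "data": {"hand": [50,50,50,50,50,50,50,50], "translation": [[2.06,-7.84,0],[2.06,-7.84,0],[2.06,-7.84,0],[2.06,-7.84,0],[2.06,-7.84,0],[4.93,-13,-0.4],[4.93,-13,-0.4],[4.93,-13,-0.4]], "dr": [[0,0,0],[0,0,0],[0,0,0],[0,0,0],[0,0,0],[0,0,0],[0,0,0],[0,0,0]]}}

```text
time_s: 2.9
ee_pos: [0.402, 0.1265, 0.2602]
eef_rot: [3.141, -0.001, 0.006]
contact_force: [0.7, -0.5, 0.4]
grip_width: 0.0499
grip_force: 0.0
```

```bash
python3 go.py  .679,.193,.26,12 .679,.193,.19,12
```

```text
t 2.9 tcp [0.402  0.1265 0.2602] rot [ 1.8e+02 -1.0e-01  4.0e-01] w 0.0499 F [ 0.7 -0.5  0.4]
.679,.193,.26,12 -> [11.1, -2.59, 0.02] [0.01, -0.01, -2.33]
.679,.193,.19,12 -> [11.09, -2.59, 2.82] [0.01, -0.01, -2.33]
```

>>> {"op": "step_arm", "data": {"hand": [50,50,50,50,50,50,50,50], "translation": [[11.1,-2.59,0],[11.1,-2.59,0],[11.1,-2.59,0],[11.1,-2.59,0],[11.1,-2.59,0],[11.1,-2.59,0],[11.1,-2.59,2.8],[11.1,-2.59,2.8]], "dr": [[0,0,-2.33],[0,0,-2.33],[0,0,-2.33],[0,0,-2.33],[0,0,-2.33],[0,0,-2.33],[0,0,-2.33],[0,0,-2.33]]}}

```text
time_s: 3.7
ee_pos: [0.6783, 0.1905, 0.1846]
eef_rot: [3.141, 0.005, 0.21]
contact_force: [-0.1, -0.3, -2.3]
grip_width: 0.0499
grip_force: 0.0
```

```bash
python3 go.py  .679,.193,.138,12
python3 - <<'E'
from h import *
save("top","t1.png",(290,100,380,180),4);save("side","s1.png",(240,120,330,200),4)
a=cv2.imread("pics/t1.png");b=cv2.imread("pics/s1.png");cv2.imwrite("pics/c2.png",np.hstack([a,b]))
E
```

```text
t 3.7 tcp [0.6783 0.1905 0.1846] rot [180.    0.3  12. ] w 0.0499 F [-0.1 -0.3 -2.3]
.679,.193,.138,12 -> [0.06, -0.09, 1.86] [0.0, 0.06, 0.0]
```

View pics/c2.png

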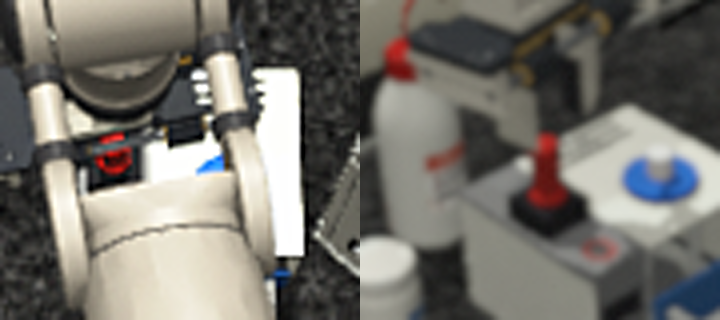

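Run:
```python
from h import *
np.set_printoptions(precision=4,suppress=True)
S=np.load("S.npy").astype(int);m=(S[...,0]-S[...,1:].max(2))>60
for r in range(150,174): 
    c=np.where(m[r,275:300])[0]+275
    if len(c): print(r,c.min(),c.max(),end="; ")
print()
for P in([.679,.193,.172],[.679,.193,.130],[.679,.193,.125],[.688,.193,.172]): print(w2px("side",P),w2px("top",P))
```

```text
153 284 287; 154 283 288; 155 282 289; 156 282 288; 157 282 288; 158 283 288; 159 284 288; 160 284 287; 161 284 287; 162 284 287; 163 284 287; 164 284 287; 165 284 288; 166 284 289; 167 283 290; 168 282 291; 169 282 290; 170 283 289; 171 285 287; 
[285.7275 154.7101] [317.9195 135.4798]
[286.6784 166.8673] [318.0167 139.0705]
[286.7888 168.2788] [318.028  139.4846]
[283.7267 153.4745] [317.9053 132.5735]
```

>>> {"op": "step_arm", "data": {"hand": [50,50,0,0,0,0,0,0], "translation": [[0.06,-0.09,1.86],[0.06,-0.09,1.86],[0.06,-0.09,1.86],[0.06,-0.09,1.86],[0.06,-0.09,1.86],[0.06,-0.09,1.86],[0.06,-0.09,1.86],[0.06,-0.09,1.86]], "dr": [[0,0,0],[0,0,0],[0,0,0],[0,0,0],[0,0,0],[0,0,0],[0,0,0],[0,0,0]]}}

```text
time_s: 4.6
ee_pos: [0.6791, 0.1954, 0.1449]
eef_rot: [3.141, -0.002, 0.211]
contact_force: [0.1, -0.2, 6.7]
grip_width: 0.0182
grip_force: 30.0
```

>>> {"op": "step_arm", "data": {"hand": [0,0,0,0,0], "translation": [[0,0,-1.2],[0,0,-2.4],[0,0,-3.6],[0,0,-3.6],[0,0,-3.6]], "dr": [[0,0,0],[0,0,0],[0,0,0],[0,0,0],[0,0,0]]}}

```text
time_s: 5.1
ee_pos: [0.6786, 0.1954, 0.2335]
eef_rot: [3.142, -0.001, 0.211]
contact_force: [0.8, 0.6, -1.4]
grip_width: 0.0177
grip_force: 30.0
```

```bash
python3 go.py  .624,.192,.234,12
```

```text
t 5.1 tcp [0.6786 0.1954 0.2335] rot [180.   -0.   12.1] w 0.0177 F [ 0.8  0.6 -1.4]
.624,.192,.234,12 -> [-2.16, -0.32, -0.02] [0.0, -0.01, 0.02]
```

>>> {"op": "step_arm", "data": {"hand": [0,0,0,0,0,0], "translation": [[-2.16,-0.32,0],[-2.16,-0.32,0],[-2.16,-0.32,0],[-2.16,-0.32,0.4],[-2.16,-0.32,0.8],[-2.16,-0.32,0.8]], "dr": [[0,0,0],[0,0,0],[0,0,0],[0,0,0],[0,0,0],[0,0,0]]}}

```text
time_s: 5.7
ee_pos: [0.6241, 0.1916, 0.211]
eef_rot: [3.142, 0.003, 0.211]
contact_force: [0.1, -0.7, -1.1]
grip_width: 0.0182
grip_force: 30.0
```

```bash
python3 go.py  .624,.192,.17,12;python3 - <<'E'
from h import *
save("top","t2.png",(295,100,355,180),5);save("side","s2.png",(260,130,330,200),5)
a=cv2.imread("pics/t2.png");b=cv2.imread("pics/s2.png");cv2.imwrite("pics/c3.png",np.hstack([a[:350],b]))
E
```

```text
t 5.7 tcp [0.6241 0.1916 0.211 ] rot [180.    0.2  12.1] w 0.0182 F [ 0.1 -0.7 -1.1]
.624,.192,.17,12 -> [0.01, -0.02, 1.64] [0.0, 0.04, 0.02]
```

View pics/c3.png

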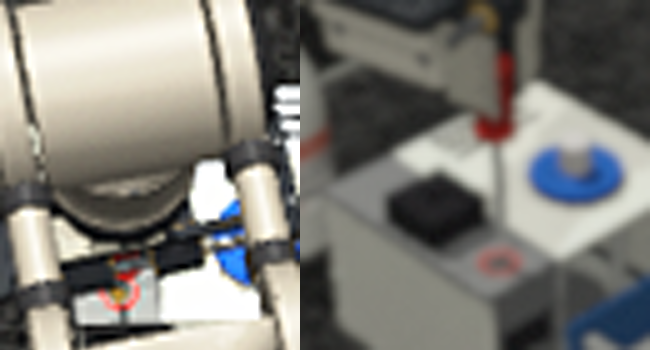

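Run:
```python
from h import *
I=cv2.imread("pics/s2.png")[:,:,::-1].astype(int)
m=(I[...,0]-I[...,1:].max(2)>25)[225:300]; ys,xs=np.where(m); ys+=225
print("ring side px",(xs.min()+xs.max())/10+260,(ys.min()+ys.max())/10+130,len(xs), w2px("side",[.6241,.1916,.105]),w2px("side",[.6241,.1916,.119]))
```

```text
ring side px 299.9 182.3 877 [299.77443683 181.65126204] [299.55670752 177.72038584]
```

>>> {"op": "step_arm", "data": {"hand": [0,0,0,0,0,0,0,0], "translation": [[0,0,0.6],[0,0,1.2],[0,0,1.8],[0,0,2.1],[0,0,2.4],[0,0,2.6],[0,0,2.76],[0,0,2.76]], "dr": [[0,0,0],[0,0,0],[0,0,0],[0,0,0],[0,0,0],[0,0,0],[0,0,0],[0,0,0]]}}

```text
time_s: 6.6
ee_pos: [0.6243, 0.1918, 0.1445]
eef_rot: [3.141, -0.0, 0.211]
contact_force: [-0.2, 0.6, 0.6]
grip_width: 0.018
grip_force: 30.0
```

```bash
python3 go.py;python3 - <<'E'
from h import *
save("side","s3.png",(250,130,350,230),4)
E
```

```text
t 6.6 tcp [0.6243 0.1918 0.1445] rot [180.   -0.   12.1] w 0.018 F [-0.2  0.6  0.6]
```

View pics/s3.png

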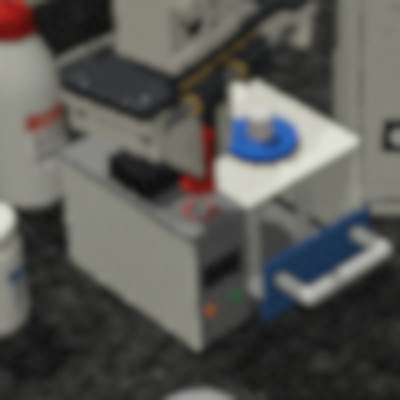

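>>> {"op": "step_arm", "data": {"hand": [0,0,0,0,0], "translation": [[0,0,0.12],[0,0,0.12],[0,0,0.12],[0,0,0.12],[0,0,0.12]], "dr": [[0,0,0],[0,0,0],[0,0,0],[0,0,0],[0,0,0]]}}

```text
time_s: 7.15
ee_pos: [0.6243, 0.1919, 0.1417]
eef_rot: [3.141, -0.001, 0.211]
contact_force: [-0.0, -0.2, 4.1]
grip_width: 0.0178
grip_force: 30.0
```

```bash
python3 go.py;python3 - <<'E'
from h import *
for q in("tray_handle",):
  env.grab_frame("side");print([(np.round(r["position"],1),round(r["confidence"],2)) for r in env.find_in(q,"side")])
print(w2px("side",[.448,.106,.036]),w2px("side",[.578,.107,.036]))
E
```

```text
t 7.2 tcp [0.6243 0.1919 0.1417] rot [180.   -0.   12.1] w 0.0178 F [-0.  -0.2  4.1]
[(array([347.8, 209.4]), 0.97)]
[364.05788628 215.11361968] [331.88469942 194.82201629]
```

>>> {"op": "step_arm", "data": {"hand": [0,0,0,0,0,0,0], "translation": [[0,0,0.05],[0,0,0.05],[0,0,0.05],[0,0,0.05],[0,0,0.05],[0,0,0.05],[0,0,0.05]], "dr": [[0,0,0],[0,0,0],[0,0,0],[0,0,0],[0,0,0],[0,0,0],[0,0,0]]}}

```text
time_s: 7.95
ee_pos: [0.6242, 0.1918, 0.1402]
eef_rot: [3.142, -0.0, 0.211]
contact_force: [0.3, 1.1, 4.3]
grip_width: 0.0176
grip_force: 30.0
```

```bash
python3 go.py;python3 - <<'E'
from h import *
for q in("tray_handle",):
  env.grab_frame("side");print([(np.round(r["position"],1),round(r["confidence"],2)) for r in env.find_in(q,"side")])
E
```

```text
t 8.0 tcp [0.6242 0.1918 0.1402] rot [180.   -0.   12.1] w 0.0176 F [0.3 1.1 4.3]
[(array([355.4, 274.2]), 0.67), (array([347.1, 208.9]), 0.55)]
```

>>> {"op": "step_arm", "data": {"hand": [0,0,0,0,0,0,0], "translation": [[0,0,-0.8],[0,0,-1.6],[0,0,-2.6],[0,0,-3.7],[0,0,-3.7],[0,0,-3.7],[0,0,-3.7]], "dr": [[0,0,0],[0,0,0],[0,0,0],[0,0,0],[0,0,0],[0,0,0],[0,0,0]]}}

```text
time_s: 8.75
ee_pos: [0.6232, 0.1916, 0.2306]
eef_rot: [-3.142, 0.004, 0.211]
contact_force: [0.1, -0.3, -1.5]
grip_width: 0.0176
grip_force: 30.0
```

```bash
python3 go.py .679,.194,.234,12
python3 - <<'E'
from h import *
env.grab_frame("side");print([(np.round(r["position"],1),round(r["confidence"],2)) for r in env.find_in("tray_handle","side")])
E
```

```text
t 8.8 tcp [0.6232 0.1916 0.2306] rot [-180.     0.2   12.1] w 0.0176 F [ 0.1 -0.3 -1.5]
.679,.194,.234,12 -> [2.2, 0.38, -0.15] [-0.0, 0.04, 0.02]
[(array([345.9, 209.5]), 0.98)]
```

>>> {"op": "step_arm", "data": {"hand": [0,0,0,0,0,0,0,0], "translation": [[2.2,0.38,-0.15],[2.2,0.38,-0.15],[2.2,0.38,-0.15],[2.2,0.38,-0.15],[2.2,0.38,0.6],[2.2,0.38,1],[2.2,0.38,1.4],[2.2,0.38,1.4]], "dr": [[0,0,0],[0,0,0],[0,0,0],[0,0,0],[0,0,0],[0,0,0],[0,0,0],[0,0,0]]}}

```text
time_s: 9.65
ee_pos: [0.6788, 0.194, 0.1963]
eef_rot: [-3.142, 0.003, 0.211]
contact_force: [0.0, 0.4, -0.7]
grip_width: 0.0179
grip_force: 30.0
```

```bash
python3 go.py .679,.194,.147,12
```

```text
t 9.7 tcp [0.6788 0.194  0.1963] rot [-180.     0.2   12.1] w 0.0179 F [ 0.   0.4 -0.7]
.679,.194,.147,12 -> [0.01, 0.0, 1.97] [-0.0, 0.03, 0.02]
```

>>> {"op": "step_arm", "data": {"hand": [0,0,0,0,0,0,0], "translation": [[0,0,0.8],[0,0,1.4],[0,0,1.8],[0,0,1.97],[0,0,2.08],[0,0,2.08],[0,0,2.08]], "dr": [[0,0,0],[0,0,0],[0,0,0],[0,0,0],[0,0,0],[0,0,0],[0,0,0]]}}

```text
time_s: 10.35
ee_pos: [0.6803, 0.1941, 0.1465]
eef_rot: [3.141, -0.001, 0.211]
contact_force: [0.6, 0.8, -0.6]
grip_width: 0.018
grip_force: 30.0
```

Now open, so the pin settles home, and lift.

>>> {"op": "step_arm", "data": {"hand": [0,0,44,44,44,44,44,44], "translation": [[0,0,0.08],[0,0,0.08],[0,0,0.08],[0,0,0.08],[0,0,0.08],[0,0,-2],[0,0,-4.5],[0,0,-4.5]], "dr": [[0,0,0],[0,0,0],[0,0,0],[0,0,0],[0,0,0],[0,0,0],[0,0,0],[0,0,0]]}}

```text
time_s: 11.15
ee_pos: [0.6816, 0.1944, 0.2651]
eef_rot: [3.141, -0.01, 0.211]
contact_force: [0.5, -0.1, 0.3]
grip_width: 0.0442
grip_force: 0.0
```

```bash
python3 go.py .441,.259,.2,0 .441,.259,.1,0
```

```text
t 11.2 tcp [0.6816 0.1944 0.2651] rot [180.   -0.6  12.1] w 0.0442 F [ 0.5 -0.1  0.3]
.441,.259,.2,0 -> [-8.89, -4.55, 2.51] [-0.01, -0.12, 2.42]
.441,.259,.1,0 -> [-8.94, -4.55, 6.51] [-0.01, -0.12, 2.42]
```

>>> {"op": "step_arm", "data": {"hand": [80,80,80,80,80,80,80,80], "translation": [[-8.9,-4.55,0],[-8.9,-4.55,0],[-8.9,-4.55,0],[-8.9,-4.55,0],[-8.9,-4.55,0],[-8.9,-4.55,0],[-8.9,-4.55,0],[-8.9,-4.55,0]], "dr": [[0,0,2.42],[0,0,2.42],[0,0,2.42],[0,0,2.42],[0,0,2.42],[0,0,2.42],[0,0,2.42],[0,0,2.42]]}}

```text
time_s: 11.95
ee_pos: [0.4396, 0.2585, 0.2584]
eef_rot: [-3.142, -0.001, -0.0]
contact_force: [0.8, 0.2, 0.4]
grip_width: 0.0798
grip_force: 0.0
```

```bash
python3 go.py .441,.259,.05,90 .441,.259,.05,-90
python3 - <<'E'
from h import *
print(env.get_state()["joint_pos"].round(2))
T=env.grab_frame("top");S=env.grab_frame("side");np.save("T2.npy",T);np.save("S2.npy",S)
a=cv2.resize(T[110:230,295:395][:,:,::-1],(500,600),interpolation=cv2.INTER_CUBIC)
cv2.imwrite("pics/c4.png",a)
for n,y in(("top",0),):
  for sx in(-1,1):
    for sy in(-1,1): print(w2px(n,[.543+sx*.0265,.1065+sy*.0265,.068]), end="")
print(w2px("top",[.448,.1065,.036]))
E
```

```text
t 11.9 tcp [0.4396 0.2585 0.2584] rot [-1.8e+02 -1.0e-01 -0.0e+00] w 0.0798 F [0.8 0.2 0.4]
.441,.259,.05,90 -> [0.05, -0.02, 8.34] [0.01, -0.01, -18.0]
.441,.259,.05,-90 -> [0.05, -0.02, 8.34] [-0.01, -0.01, 18.0]
[ 0.38  0.29  1.51 -0.    1.34  1.95]
[354.01358254 193.69984821][337.29946957 193.79646132][353.76034698 177.250904  ][337.12695973 177.35508834][345.43061045 216.2385075 ]
```

View pics/c4.png

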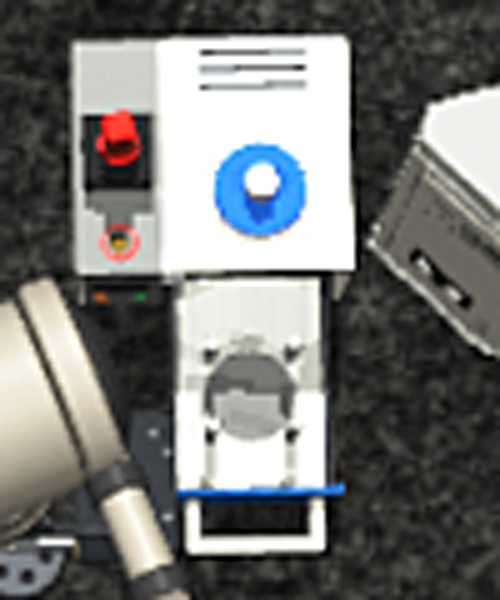

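Run:
```python
from h import *
np.set_printoptions(precision=4,suppress=True)
f=lambda x,y:((x+.5)/5-.5+295,(y+.5)/5-.5+110)
print("circle",px2w("top",f(249,396),.009))
for p in[(210,355),(292,355),(208,435),(290,435)]: print("spots z.068",px2w("top",f(*p),.068),"z.009",px2w("top",f(*p),.009))
print("panel",px2w("top",f(178,492),.055),px2w("top",f(345,489),.055))
print("handle",px2w("top",f(187,546),.041),px2w("top",f(326,546),.041))
print("roof", [px2w("top",f(*p),.105) for p in[(72,42),(350,37),(353,268),(74,276)]])
T=np.load("T2.npy")
# circle fit: dark floor
g=cv2.cvtColor(T,cv2.COLOR_RGB2GRAY)
G=cv2.resize(g[170:212,328:362],None,fx=8,fy=8,interpolation=cv2.INTER_CUBIC)
m=((G<190)).astype(np.uint8)
n,l,s,c=cv2.connectedComponentsWithStats(m); 
for i in range(1,n):
  if s[i][4]>2000: print(s[i]/8,c[i]/8+[328,170])
S=np.load("S2.npy")
cv2.imwrite("pics/c5.png",np.hstack([cv2.resize(S[160:235,290:390][:,:,::-1],(800,600),interpolation=cv2.INTER_CUBIC)]))
```

```text
circle [0.5416 0.1074 0.009 ]
spots z.068 [0.559  0.1348 0.068 ] z.009 [0.5693 0.1328 0.009 ]
spots z.068 [0.5587 0.0826 0.068 ] z.009 [0.5689 0.0786 0.009 ]
spots z.068 [0.5075 0.1366 0.068 ] z.009 [0.5158 0.1347 0.009 ]
spots z.068 [0.5072 0.0846 0.068 ] z.009 [0.5155 0.0807 0.009 ]
panel [0.4728 0.1557 0.055 ] [0.4741 0.0493 0.055 ]
handle [0.4395 0.1499 0.041 ] [0.439  0.0608 0.041 ]
roof [array([0.7544, 0.2214, 0.105 ]), array([0.7562, 0.0454, 0.105 ]), array([0.6071, 0.0462, 0.105 ]), array([0.6032, 0.2205, 0.105 ])]
[   0.       0.      34.      42.    2826.375] [345.0187 196.7691]
[   7.25     7.125   21.125   22.25  2411.375] [345.3121 187.9695]
```

View pics/c5.png

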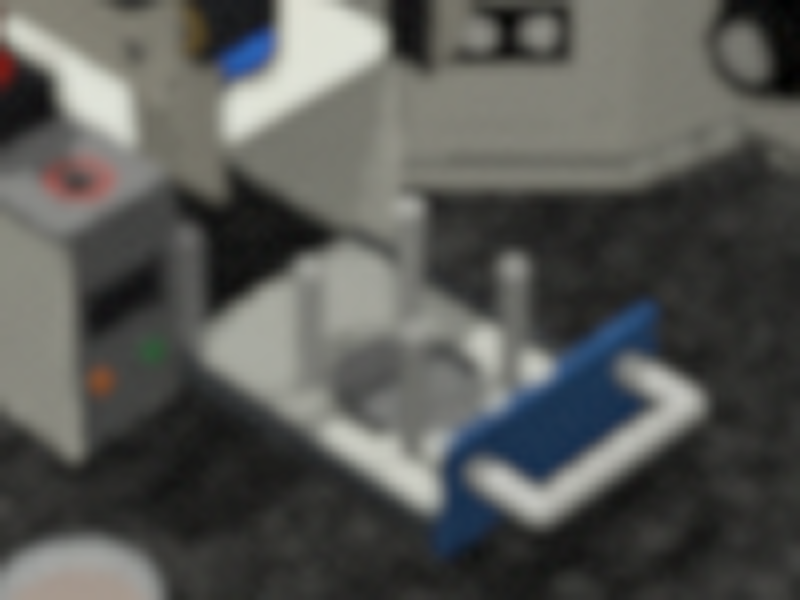

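```bash
python3 - <<'E'
from h import *
np.set_printoptions(precision=4,suppress=True)
f=lambda x,y:((x+.5)/8-.5+290,(y+.5)/8-.5+160)
for p in[(410,203),(513,258),(310,262),(412,325)]: print(px2w("side",f(*p),.066))
for P in([.5424,.107,.009],[.5689,.0802,.066],[.516,.134,.066]): print((w2px("side",P)-[290,160]+.5)*8)
T=np.load("T2.npy");S=np.load("S2.npy")
print("sp side",fit_disc("side",S,((260+150)/1.25,(125+190)/1.25),.012,win=22))
E
python3 go.py .441,.259,.05,90
```

```text
[0.5666 0.0809 0.066 ]
[0.5169 0.0775 0.066 ]
[0.5669 0.1327 0.066 ]
[0.5153 0.1318 0.066 ]
[404.7239 380.7553]
[407.4616 199.9925]
[406.8019 327.4248]
sp side (array([0.4414, 0.2575]), np.float64(0.15916276261891027))
t 12.1 tcp [0.4397 0.2583 0.2579] rot [ 1.8e+02 -0.0e+00 -1.0e-01] w 0.0797 F [ 1.1 -0.  -0.8]
.441,.259,.05,90 -> [0.05, -0.03, 8.32] [0.0, -0.0, -18.01]
```

>>> {"op": "step_arm", "data": {"hand": [85,85,85,85,85,85,85,85], "translation": [[0.05,0,3],[0.05,0,3],[0.05,0,3],[0.05,0,3],[0.05,0,3],[0.05,0,3],[0.05,0,3],[0.05,0,3]], "dr": [[0,0,-18],[0,0,-18],[0,0,-18],[0,0,-18],[0,0,-18],[0,0,-18],[0,0,-18],[0,0,-18]]}}

```text
time_s: 12.85
ee_pos: [0.4408, 0.2582, 0.1827]
eef_rot: [-3.141, 0.0, 1.205]
contact_force: [0.4, 0.0, -0.2]
grip_width: 0.0849
grip_force: 0.0
```

>>> {"op": "step_arm", "data": {"hand": [85,85,85,85], "translation": [[0,0,0],[0,0,0],[0,0,0],[0,0,0]], "dr": [[0,0,-4.3],[0,0,-4.3],[0,0,-4.3],[0,0,-4.3]]}}

```text
time_s: 13.25
ee_pos: [0.4407, 0.2582, 0.1827]
eef_rot: [-3.141, 0.0, 1.575]
contact_force: [-0.7, 0.9, -0.4]
grip_width: 0.0852
grip_force: 0.0
```

```bash
python3 go.py .441,.2585,.05,90 .441,.2585,.003,90
```

```text
t 13.2 tcp [0.4407 0.2582 0.1827] rot [-180.     0.    90.2] w 0.0852 F [-0.7  0.9 -0.4]
.441,.2585,.05,90 -> [0.01, 0.01, 5.31] [-0.0, 0.0, 0.04]
.441,.2585,.003,90 -> [0.01, 0.02, 7.19] [-0.0, 0.0, 0.04]
```

>>> {"op": "step_arm", "data": {"hand": [85,85,85,85,85,30,30,30], "translation": [[0,0,2],[0,0,4],[0,0,5.5],[0,0,6.8],[0,0,7.15],[0,0,7.15],[0,0,7.15],[0,0,7.15]], "dr": [[0,0,0],[0,0,0],[0,0,0],[0,0,0],[0,0,0],[0,0,0],[0,0,0],[0,0,0]]}}

```text
time_s: 14.05
ee_pos: [0.4411, 0.2591, 0.0061]
eef_rot: [3.138, -0.001, 1.575]
contact_force: [0.4, 0.1, -0.6]
grip_width: 0.0655
grip_force: 0.0
```

```bash
python3 go.py .44,.2585,.012,90 .41,.20,.012,90 .41,.20,.004,90
```

```text
t 14.1 tcp [0.4411 0.2591 0.0061] rot [ 1.798e+02 -1.000e-01  9.020e+01] w 0.0655 F [ 0.4  0.1 -0.6]
.44,.2585,.012,90 -> [-0.02, -0.04, -0.24] [0.04, -0.01, 0.05]
.41,.20,.012,90 -> [-2.36, -1.25, -0.24] [0.04, -0.01, 0.05]
.41,.20,.004,90 -> [-2.36, -1.25, 0.08] [0.04, -0.01, 0.05]
```

>>> {"op": "step_arm", "data": {"hand": [30,30,30,30,30,30,30,80], "translation": [[0,0,0],[0,0,0],[0,0,-0.4],[-1.2,-0.6,-0.4],[-2.36,-1.25,-0.4],[-2.36,-1.25,-0.2],[-2.36,-1.25,0.02],[-2.36,-1.25,0.02]], "dr": [[0,0,0],[0,0,0],[0,0,0],[0,0,0],[0,0,0],[0,0,0],[0,0,0],[0,0,0]]}}

```text
time_s: 14.85
ee_pos: [0.4095, 0.1999, 0.0043]
eef_rot: [3.14, -0.0, 1.575]
contact_force: [-0.7, -0.6, -0.2]
grip_width: 0.0626
grip_force: 0.0
```

>>> {"op": "step_arm", "data": {"hand": [75,75,75,75,75,75,75,75], "translation": [[0,0,0],[0,0,0],[0,0,0],[0,0,0],[0,0,0],[0,0,0],[0,0,0],[0,0,0]], "dr": [[0,0,0],[0,0,9],[0,0,9],[0,0,9],[0,0,9],[0,0,9],[0,0,9],[0,0,9]]}}

```text
time_s: 15.65
ee_pos: [0.4093, 0.2001, 0.0039]
eef_rot: [3.141, -0.001, 0.79]
contact_force: [-0.6, -0.2, -0.7]
grip_width: 0.0752
grip_force: 0.0
```

```bash
python3 go.py .41,.20,.004,0.5
python3 - <<'E'
from h import *
save("side","s5.png",(270,170,380,270),5)
E
```

```text
t 15.7 tcp [0.4093 0.2001 0.0039] rot [180.   -0.   45.3] w 0.0752 F [-0.6 -0.2 -0.7]
.41,.20,.004,0.5 -> [0.02, 0.02, -0.0] [0.0, -0.01, 8.96]
```

View pics/s5.png

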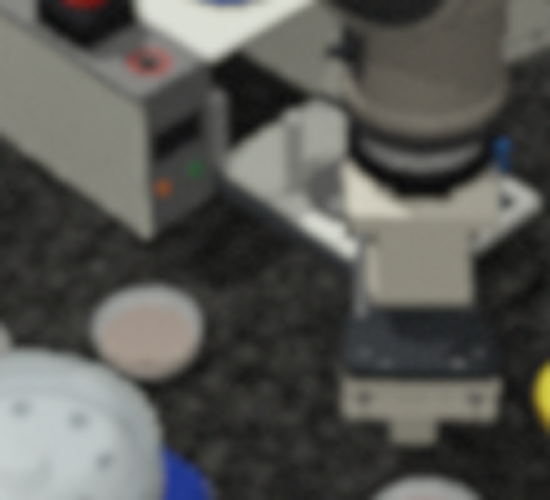

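The spacer is no longer at its old place, so it moved with the gripper and is now hidden under it. I turn to yaw 0 and grip again.

>>> {"op": "step_arm", "data": {"hand": [75,75,75,75,75,75,30,30], "translation": [[0,0,0],[0,0,0],[0,0,0],[0,0,0],[0,0,0],[0,0,0],[0,0,0],[0,0,0]], "dr": [[0,0,9],[0,0,9],[0,0,9],[0,0,9],[0,0,9],[0,0,9],[0,0,9],[0,0,9]]}}

```text
time_s: 16.5
ee_pos: [0.4089, 0.1996, 0.0039]
eef_rot: [3.142, -0.0, 0.007]
contact_force: [0.5, 0.8, -0.0]
grip_width: 0.0629
grip_force: 0.3
```

>>> {"op": "step_arm", "data": {"hand": [30,30,30,30,30,30], "translation": [[0,0,0],[0,0,0],[0,0,-2],[0,0,-4],[0,0,-5.4],[0,0,-5.4]], "dr": [[0,0,0],[0,0,0],[0,0,0],[0,0,0],[0,0,0],[0,0,0]]}}

```text
time_s: 17.1
ee_pos: [0.4115, 0.2003, 0.1434]
eef_rot: [-3.139, -0.009, 0.005]
contact_force: [0.4, -0.5, -0.3]
grip_width: 0.0587
grip_force: 30.0
```

```bash
python3 go.py .5418,.1065,.138,0.5 .5418,.1065,.08,.5 .5418,.1065,.015,0.5
```

```text
t 17.1 tcp [0.4115 0.2003 0.1434] rot [-179.9   -0.5    0.3] w 0.0587 F [ 0.4 -0.5 -0.3]
.5418,.1065,.138,0.5 -> [5.19, 3.78, 0.25] [-0.03, -0.11, -0.04]
.5418,.1065,.08,.5 -> [5.17, 3.79, 2.57] [-0.03, -0.11, -0.04]
.5418,.1065,.015,0.5 -> [5.14, 3.79, 5.17] [-0.03, -0.11, -0.04]
```

>>> {"op": "step_arm", "data": {"hand": [30,30,30,30,30,30], "translation": [[5.3,3.75,0],[5.3,3.75,0],[5.3,3.75,0],[5.3,3.75,0],[5.3,3.75,0],[5.3,3.75,1.9]], "dr": [[0,0,0],[0,0,0],[0,0,0],[0,0,0],[0,0,0],[0,0,0]]}}

```text
time_s: 17.7
ee_pos: [0.5448, 0.107, 0.0952]
eef_rot: [-3.141, -0.01, 0.004]
contact_force: [1.3, -0.1, -1.3]
grip_width: 0.0585
grip_force: 30.0
```

>>> {"op": "step_arm", "data": {"hand": [30,30], "translation": [[0,0,0],[0,0,0]], "dr": [[0,0,0],[0,0,0]]}}

```text
time_s: 17.9
ee_pos: [0.5398, 0.1072, 0.0911]
eef_rot: [3.141, 0.004, 0.006]
contact_force: [0.0, 0.1, -0.3]
grip_width: 0.0585
grip_force: 30.0
```

```bash
python3 go.py .5418,.1065,.08,.5 .5418,.1065,.014,0.5
```

```text
t 17.9 tcp [0.5398 0.1072 0.0911] rot [180.    0.2   0.3] w 0.0585 F [ 0.   0.1 -0.3]
.5418,.1065,.08,.5 -> [0.08, 0.03, 0.44] [0.0, 0.04, -0.03]
.5418,.1065,.014,0.5 -> [0.09, 0.03, 3.08] [0.0, 0.04, -0.03]
```

>>> {"op": "step_arm", "data": {"hand": [30,30,30,30,30,30,30], "translation": [[0.06,0.03,0],[0.06,0.03,0],[0.06,0.03,0.5],[0.06,0.03,0.8],[0.06,0.03,1.1],[0.06,0.03,1.5],[0.06,0.03,1.5]], "dr": [[0,0,0],[0,0,0],[0,0,0],[0,0,0],[0,0,0],[0,0,0],[0,0,0]]}}

```text
time_s: 18.6
ee_pos: [0.5414, 0.1058, 0.0519]
eef_rot: [-3.141, 0.005, 0.005]
contact_force: [-3.0, 2.3, -3.0]
grip_width: 0.0586
grip_force: 30.0
```

```bash
python3 go.py .5418,.1065,.014,0.5
python3 - <<'E'
from h import *
print(env.get_state()["moment"].round(2))
save("side","s6.png",(290,160,390,235),8)
E
```

```text
t 18.6 tcp [0.5414 0.1058 0.0519] rot [-180.     0.3    0.3] w 0.0586 F [-3.   2.3 -3. ]
.5418,.1065,.014,0.5 -> [0.02, -0.03, 1.51] [-0.0, 0.05, -0.05]
[0.57 0.67 0.03]
```

View pics/s6.png

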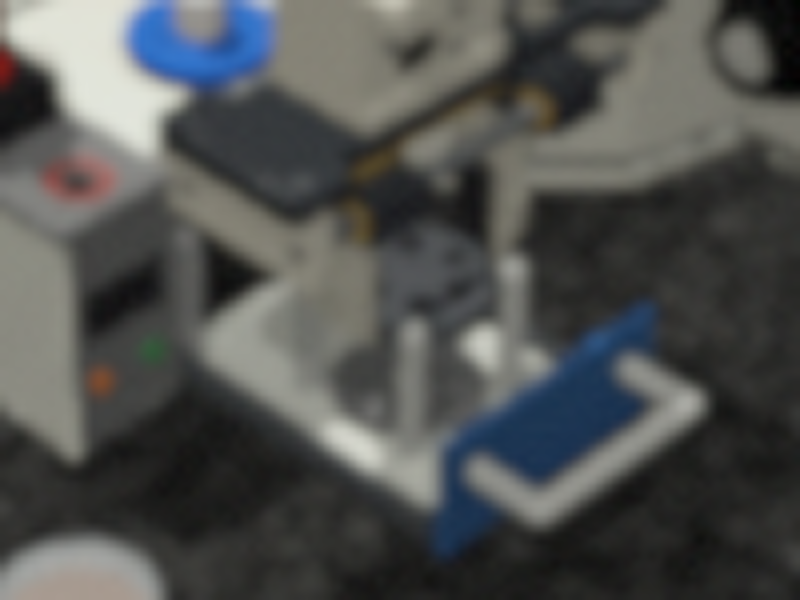

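>>> {"op": "step_arm", "data": {"hand": [30,30,30], "translation": [[-0.06,-0.05,0],[-0.06,-0.05,0],[-0.06,-0.05,0]], "dr": [[0,0,0],[0,0,0],[0,0,0]]}}

```text
time_s: 18.95
ee_pos: [0.5418, 0.1067, 0.0542]
eef_rot: [3.141, -0.0, 0.005]
contact_force: [-2.0, 1.0, -1.8]
grip_width: 0.0585
grip_force: 30.0
```

```bash
python3 go.py; python3 -c "
from h import *
print(env.get_state()['moment'].round(2))"
```

```text
t 18.9 tcp [0.5418 0.1067 0.0542] rot [180.   -0.    0.3] w 0.0585 F [-2.   1.  -1.8]
[0.29 0.44 0.09]
```

>>> {"op": "step_arm", "data": {"hand": [30,30,30,30], "translation": [[-0.06,-0.03,0],[-0.06,-0.03,0],[-0.06,-0.03,0],[-0.06,-0.03,0]], "dr": [[0,0,0],[0,0,0],[0,0,0],[0,0,0]]}}

```text
time_s: 19.35
ee_pos: [0.5406, 0.1074, 0.0542]
eef_rot: [3.141, -0.001, 0.005]
contact_force: [-0.2, -0.4, -0.6]
grip_width: 0.0585
grip_force: 30.0
```

```bash
python3 go.py; python3 -c "
from h import *
print(env.get_state()['moment'].round(2))"
```

```text
t 19.4 tcp [0.5406 0.1074 0.0542] rot [ 1.8e+02 -1.0e-01  3.0e-01] w 0.0585 F [-0.2 -0.4 -0.6]
[-0.01  0.02 -0.03]
```

>>> {"op": "step_arm", "data": {"hand": [30,30,30,30,30,30,30], "translation": [[-0.02,-0.02,0.3],[-0.02,-0.02,0.7],[-0.02,-0.02,1.1],[-0.02,-0.02,1.4],[-0.02,-0.02,1.55],[-0.02,-0.02,1.6],[-0.02,-0.02,1.6]], "dr": [[0,0,0],[0,0,0],[0,0,0],[0,0,0],[0,0,0],[0,0,0],[0,0,0]]}}

```text
time_s: 20.05
ee_pos: [0.5397, 0.1081, 0.0137]
eef_rot: [3.141, 0.0, 0.005]
contact_force: [-0.5, -0.4, 0.2]
grip_width: 0.0586
grip_force: 30.0
```

```bash
python3 go.py
```

```text
t 20.1 tcp [0.5397 0.1081 0.0137] rot [180.    0.    0.3] w 0.0586 F [-0.5 -0.4  0.2]
```

>>> {"op": "step_arm", "data": {"hand": [72,72,72,72,72,72,72], "translation": [[0,0,0],[0,0,0],[0,0,0],[0,0,-1.5],[0,0,-3.5],[0,0,-5.5],[0,0,-7]], "dr": [[0,0,0],[0,0,0],[0,0,0],[0,0,0],[0,0,0],[0,0,0],[0,0,0]]}}

```text
time_s: 20.75
ee_pos: [0.5402, 0.1081, 0.1925]
eef_rot: [-3.141, -0.004, 0.005]
contact_force: [1.0, -0.3, -0.1]
grip_width: 0.0721
grip_force: 0.0
```

```bash
cat > d.py <<'E'
import sys; from h import *
np.set_printoptions(precision=4,suppress=True)
T=env.grab_frame("top");S=env.grab_frame("side")
r=env.find_in("dish_1","top")
for d in r:
    p=d["position"];c=T[int(p[1])-2:int(p[1])+3,int(p[0])-2:int(p[0])+3].reshape(-1,3).mean(0).astype(int)
    print(np.round(p,1),round(d["confidence"],2),c,*fit_disc("top",T,p,.015))
for a in sys.argv[1:]:
    x,y=map(float,a.split(",")); print("side",a,*fit_disc("side",S,w2px("side",[x,y,.0075]),.015,win=18))
E
python3 d.py .3304,.2697 .5376,.2769 ; python3 go.py .33,.269,.2,30 .33,.269,.06,30
```

```text
[264.2 266.3] 0.85 [195  85 234] [0.2863 0.3674] 0.04140442264034991
[204.2 219.5] 0.85 [186 106  50] [0.4327 0.5762] 0.06824170293513264
[295.5 251.5] 0.74 [228 172 176] [0.3301 0.2698] 0.03552813201284984
[293.4 195.8] 0.67 [229 204 186] [0.5377 0.2769] 0.04966408094462368
[264.9 172.9] 0.58 [226 200 182] [0.5942 0.3682] 0.05103685911717114
[284.6 128.3] 0.26 [253 253 253] [0.765  0.3115] 0.07583995819902319
side .3304,.2697 [0.3295 0.2682] 0.05969049596903897
side .5376,.2769 [0.5366 0.2764] 0.20521041739934223
t 20.9 tcp [0.5411 0.1082 0.192 ] rot [-180.    -0.4    0.3] w 0.0722 F [ 0.9 -0.1  0. ]
.33,.269,.2,30 -> [-8.41, -6.47, -0.37] [0.02, -0.08, -5.95]
.33,.269,.06,30 -> [-8.45, -6.47, 5.23] [0.02, -0.08, -5.95]
```

>>> {"op": "step_arm", "data": {"hand": [80,80,80,80,80,80,80,80], "translation": [[-8.41,-6.47,0],[-8.41,-6.47,0],[-8.41,-6.47,0],[-8.41,-6.47,0],[-8.41,-6.47,0],[-8.41,-6.47,0],[-8.41,-6.47,0],[-8.41,-6.47,0]], "dr": [[0,0,-17.9],[0,0,-17.9],[0,0,-17.9],[0,0,-17.9],[0,0,-17.9],[0,0,-17.9],[0,0,-17.9],[0,0,-17.9]]}}

```text
time_s: 21.7
ee_pos: [0.3272, 0.2689, 0.1877]
eef_rot: [-3.14, 0.002, 1.213]
contact_force: [0.6, 0.2, -0.8]
grip_width: 0.0801
grip_force: 0.0
```

```bash
python3 go.py .33,.269,.1,90 .33,.269,.004,90
```

```text
t 21.7 tcp [0.3272 0.2689 0.1877] rot [-1.799e+02  1.000e-01  6.950e+01] w 0.0801 F [ 0.6  0.2 -0.8]
.33,.269,.1,90 -> [0.05, 0.11, 3.51] [-0.02, 0.02, -4.1]
.33,.269,.004,90 -> [0.06, 0.12, 7.35] [-0.02, 0.02, -4.1]
```

>>> {"op": "step_arm", "data": {"hand": [80,80,80,80,80,80,30,30], "translation": [[0.05,0.11,1],[0.05,0.11,2],[0.05,0.11,3.5],[0.05,0.11,5.5],[0.05,0.11,7],[0.05,0.11,7.25],[0.05,0.11,7.25],[0.05,0.11,7.25]], "dr": [[0,0,-4.1],[0,0,-4.1],[0,0,-4.1],[0,0,-4.1],[0,0,-4.1],[0,0,-4.1],[0,0,-4.1],[0,0,-4.1]]}}

```text
time_s: 22.5
ee_pos: [0.3323, 0.2694, 0.0087]
eef_rot: [3.14, -0.001, 1.562]
contact_force: [-0.2, -0.2, 0.1]
grip_width: 0.0684
grip_force: 0.0
```

>>> {"op": "step_arm", "data": {"hand": [30,30,80,80,80,80,80,80], "translation": [[0,0,0],[0,0,0],[0,0,0],[0,0,0],[0,0,0],[0,0,0],[0,0,0],[0,0,0]], "dr": [[0,0,0],[0,0,0],[0,0,0],[0,0,0],[0,0,12],[0,0,12],[0,0,12],[0,0,12]]}}

```text
time_s: 23.3
ee_pos: [0.3316, 0.269, 0.0077]
eef_rot: [3.142, 0.0, 0.956]
contact_force: [0.3, -0.0, 0.3]
grip_width: 0.0798
grip_force: 0.0
```

>>> {"op": "step_arm", "data": {"hand": [80,80,80,80,30,30,30,30], "translation": [[0,0,0],[0,0,0],[0,0,0],[0,0,0],[0,0,0],[0,0,0],[0,0,0],[0,0,0]], "dr": [[0,0,5.2],[0,0,5.2],[0,0,5.2],[0,0,5.2],[0,0,5.2],[0,0,5.2],[0,0,5.2],[0,0,5.2]]}}

```text
time_s: 24.1
ee_pos: [0.3317, 0.269, 0.0077]
eef_rot: [3.142, 0.0, 0.51]
contact_force: [-1.2, 0.3, 0.1]
grip_width: 0.0591
grip_force: 30.0
```

```bash
python3 go.py .33,.269,.11,.5 .540,.1079,.11,.5
```

```text
t 24.1 tcp [0.3317 0.269  0.0077] rot [180.    0.   29.2] w 0.0591 F [-1.2  0.3  0.1]
.33,.269,.11,.5 -> [-0.06, -0.03, -4.09] [0.0, 0.0, 5.74]
.540,.1079,.11,.5 -> [4.13, 9.69, -4.09] [0.0, 0.0, 5.74]
```

>>> {"op": "step_arm", "data": {"hand": [30,30,30,30,30,30,30,30], "translation": [[0,0,-2],[0,0,-4],[0.5,1,-5],[4.13,9.69,-5],[4.13,9.69,-5],[4.13,9.69,-5],[4.13,9.69,-5],[4.13,9.69,-5]], "dr": [[0,0,0],[0,0,0],[0,0,5.74],[0,0,5.74],[0,0,5.74],[0,0,5.74],[0,0,5.74],[0,0,5.74]]}}

```text
time_s: 24.9
ee_pos: [0.5419, 0.1054, 0.1326]
eef_rot: [3.141, -0.001, 0.007]
contact_force: [-0.4, 0.2, -0.9]
grip_width: 0.0586
grip_force: 30.0
```

>>> {"op": "step_arm", "data": {"hand": [30,30,30,30], "translation": [[0,0,0],[0,0,0],[0,0,0],[0,0,0]], "dr": [[0,0,0],[0,0,0],[0,0,0],[0,0,0]]}}

```text
time_s: 25.3
ee_pos: [0.5388, 0.1087, 0.1328]
eef_rot: [-3.142, 0.001, 0.009]
contact_force: [0.4, 0.1, -1.1]
grip_width: 0.0588
grip_force: 30.0
```

```bash
python3 go.py .540,.1079,.06,.5 .540,.1079,.030,.5
```

```text
t 25.3 tcp [0.5388 0.1087 0.1328] rot [-180.     0.     0.5] w 0.0588 F [ 0.4  0.1 -1.1]
.540,.1079,.06,.5 -> [0.05, 0.03, 2.91] [-0.0, 0.01, 0.01]
.540,.1079,.030,.5 -> [0.05, 0.03, 4.11] [-0.0, 0.01, 0.01]
```

>>> {"op": "step_arm", "data": {"hand": [30,30,30,30,30,30], "translation": [[0.05,0.03,1],[0.05,0.03,2],[0.05,0.03,2.4],[0.05,0.03,2.8],[0.05,0.03,3.3],[0.05,0.03,3.3]], "dr": [[0,0,0],[0,0,0],[0,0,0],[0,0,0],[0,0,0],[0,0,0]]}}

```text
time_s: 25.9
ee_pos: [0.54, 0.1075, 0.049]
eef_rot: [-3.141, 0.002, 0.008]
contact_force: [-3.5, 3.1, -1.5]
grip_width: 0.0591
grip_force: 30.0
```

```bash
python3 go.py .540,.1079,.030,.5; python3 -c "
from h import *
print(env.get_state()['moment'].round(2))"
```

```text
t 25.9 tcp [0.54   0.1075 0.049 ] rot [-1.8e+02  1.0e-01  5.0e-01] w 0.0591 F [-3.5  3.1 -1.5]
.540,.1079,.030,.5 -> [0.0, -0.02, 0.76] [-0.0, 0.03, -0.01]
[0.58 0.58 0.06]
```

>>> {"op": "step_arm", "data": {"hand": [30,30,30], "translation": [[-0.06,-0.06,0],[-0.06,-0.06,0],[-0.06,-0.06,0]], "dr": [[0,0,0],[0,0,0],[0,0,0]]}}

```text
time_s: 26.2
ee_pos: [0.5404, 0.1083, 0.0509]
eef_rot: [3.141, -0.002, 0.008]
contact_force: [0.5, -0.4, -0.7]
grip_width: 0.0591
grip_force: 30.0
```

>>> {"op": "step_arm", "data": {"hand": [30,30,30,30,30,30], "translation": [[-0.02,-0.02,0.2],[-0.02,-0.02,0.4],[-0.02,-0.02,0.6],[-0.02,-0.02,0.8],[-0.02,-0.02,0.87],[-0.02,-0.02,0.87]], "dr": [[0,0,0],[0,0,0],[0,0,0],[0,0,0],[0,0,0],[0,0,0]]}}

```text
time_s: 26.8
ee_pos: [0.539, 0.1089, 0.0286]
eef_rot: [3.141, 0.0, 0.008]
contact_force: [-2.6, -0.7, 5.4]
grip_width: 0.059
grip_force: 30.0
```

>>> {"op": "step_arm", "data": {"hand": [72,72,72,72,72,72,72], "translation": [[0,0,-0.03],[0,0,-0.03],[0,0,-0.03],[0,0,-1.5],[0,0,-3.5],[0,0,-5.5],[0,0,-7]], "dr": [[0,0,0],[0,0,0],[0,0,0],[0,0,0],[0,0,0],[0,0,0],[0,0,0]]}}

```text
time_s: 27.5
ee_pos: [0.5396, 0.109, 0.2066]
eef_rot: [-3.142, -0.003, 0.008]
contact_force: [0.9, 0.3, -0.4]
grip_width: 0.0719
grip_force: 0.0
```

```bash
python3 d.py .5376,.2769 ; python3 go.py .5373,.2767,.2,110 .5373,.2767,.2,70
```

```text
[266.  173.3] 0.77 [226 201 183] [0.5943 0.3682] 0.05036638757447425
[263.  266.3] 0.65 [195  85 234] [0.2862 0.3672] 0.04189824895258708
[204.4 221. ] 0.53 [185 105  50] [0.433  0.5761] 0.068571398772597
[291.7 192.1] 0.49 [227 201 183] [0.5377 0.2769] 0.05454421884893358
[346.5 188.4] 0.45 [233 176 180] [0.5219 0.0875] 0.3202946274329816
side .5376,.2769 [0.5366 0.2764] 0.20712042930607943
t 27.6 tcp [0.5405 0.1091 0.2061] rot [-180.    -0.3    0.4] w 0.0722 F [ 0.4 -0.4 -1. ]
.5373,.2767,.2,110 -> [-0.08, -6.7, 0.25] [0.06, -0.05, -21.91]
.5373,.2767,.2,70 -> [-0.08, -6.7, 0.25] [0.04, -0.06, -13.91]
```

>>> {"op": "step_arm", "data": {"hand": [80,80,80,80,80,80,80,80], "translation": [[-0.06,-6.7,0],[-0.06,-6.7,0],[-0.06,-6.7,0],[-0.06,-6.7,0],[-0.06,-6.7,0],[-0.06,-6.7,0],[-0.06,-6.7,0],[-0.06,-6.7,0]], "dr": [[0,0,-21.9],[0,0,-21.9],[0,0,-21.9],[0,0,-21.9],[0,0,-21.9],[0,0,-21.9],[0,0,-21.9],[0,0,-21.9]]}}

```text
time_s: 28.45
ee_pos: [0.5354, 0.2763, 0.201]
eef_rot: [-3.139, 0.003, 1.214]
contact_force: [0.1, 0.3, -0.7]
grip_width: 0.0801
grip_force: 0.0
```

```bash
python3 go.py .5373,.2767,.2,110
```

```text
t 28.4 tcp [0.5354 0.2763 0.201 ] rot [-179.8    0.2   69.6] w 0.0801 F [ 0.1  0.3 -0.7]
.5373,.2767,.2,110 -> [0.04, 0.06, 0.04] [-0.04, 0.02, -8.09]
```

>>> {"op": "step_arm", "data": {"hand": [80,80,80,80,80,80,80], "translation": [[0.03,0.05,0],[0.03,0.05,0],[0.03,0.05,0],[0.03,0.05,0],[0.03,0.05,0],[0.03,0.05,1.5],[0.03,0.05,1.5]], "dr": [[0,0,-8.1],[0,0,-8.1],[0,0,-8.1],[0,0,-8.1],[0,0,-8.1],[0,0,-8.1],[0,0,-8.1]]}}

```text
time_s: 29.15
ee_pos: [0.5344, 0.2754, 0.1599]
eef_rot: [-3.13, 0.0, 1.914]
contact_force: [0.0, -0.5, -0.8]
grip_width: 0.0799
grip_force: 0.0
```

```bash
python3 go.py .5373,.2767,.006,110
```

```text
t 29.1 tcp [0.5344 0.2754 0.1599] rot [-179.3    0.   109.7] w 0.0799 F [ 0.  -0.5 -0.8]
.5373,.2767,.006,110 -> [0.01, 0.2, 6.15] [-0.14, 0.0, -0.06]
```

>>> {"op": "step_arm", "data": {"hand": [80,80,80,80,80,30,30,30], "translation": [[0,0.04,1.5],[0,0.04,3.5],[0,0.04,5.2],[0,0.04,6.1],[0,0.04,6.1],[0,0.04,6.1],[0,0.04,6.1],[0,0.04,6.1]], "dr": [[0,0,0],[0,0,0],[0,0,0],[0,0,0],[0,0,0],[0,0,0],[0,0,0],[0,0,0]]}}

```text
time_s: 29.95
ee_pos: [0.5397, 0.2774, 0.0154]
eef_rot: [3.138, 0.0, 1.915]
contact_force: [-0.0, 0.7, -0.1]
grip_width: 0.0609
grip_force: 0.1
```

>>> {"op": "step_arm", "data": {"hand": [30,30,30,30,30], "translation": [[0,0,0],[0,0,0],[0,0,-2],[0,0,-4],[0,0,-5.4]], "dr": [[0,0,0],[0,0,0],[0,0,0],[0,0,0],[0,0,0]]}}

```text
time_s: 30.45
ee_pos: [0.5397, 0.2775, 0.1528]
eef_rot: [3.137, 0.0, 1.915]
contact_force: [0.2, 0.7, 1.1]
grip_width: 0.0301
grip_force: 0.0
```

```bash
python3 go.py .539,.109,.14,.5
```

```text
t 30.4 tcp [0.5397 0.2775 0.1528] rot [179.7   0.  109.7] w 0.0301 F [0.2 0.7 1.1]
.539,.109,.14,.5 -> [-6.34, -2.3, 0.5] [0.04, -0.05, 21.84]
```

The fingers closed too high, at z = 0.015, and slipped off the dish. I look again.

>>> {"op": "step_arm", "data": {"hand": [80,80,80], "translation": [[-6.3,0,-2],[-6.3,0,-2],[-6.3,0,-2]], "dr": [[0,0,0],[0,0,0],[0,0,0]]}}

```text
time_s: 30.75
ee_pos: [0.5872, 0.1413, 0.1959]
eef_rot: [3.139, 0.001, 1.916]
contact_force: [1.1, -0.0, 0.8]
grip_width: 0.0497
grip_force: 0.0
```

```bash
python3 d.py .5376,.2769; python3 go.py .539,.277,.2,110;python3 - <<'E'
from h import *
save("side","s7.png",(240,160,390,260),5)
E
```

```text
[291.8 193.8] 0.8 [228 203 184] [0.5416 0.2782] 0.04348960215636466
[264.9 267.1] 0.76 [195  85 234] [0.2862 0.3672] 0.08186827207573097
[357.7 165.3] 0.69 [156 156 149] [0.6352 0.0602] 0.23461871030641127
[264.9 172.6] 0.62 [226 201 183] [0.5944 0.3684] 0.05084231203806158
[202.8 221.2] 0.57 [184 104  49] [0.433  0.5762] 0.06922153621467378
side .5376,.2769 [0.5401 0.278 ] 0.20195555435520832
t 30.9 tcp [0.5884 0.1397 0.1959] rot [1.798e+02 1.000e-01 1.094e+02] w 0.0621 F [-0.6  0.4 -0.5]
.539,.277,.2,110 -> [5.83, -0.04, -0.17] [0.04, 0.01, -0.11]
```

View pics/s7.png

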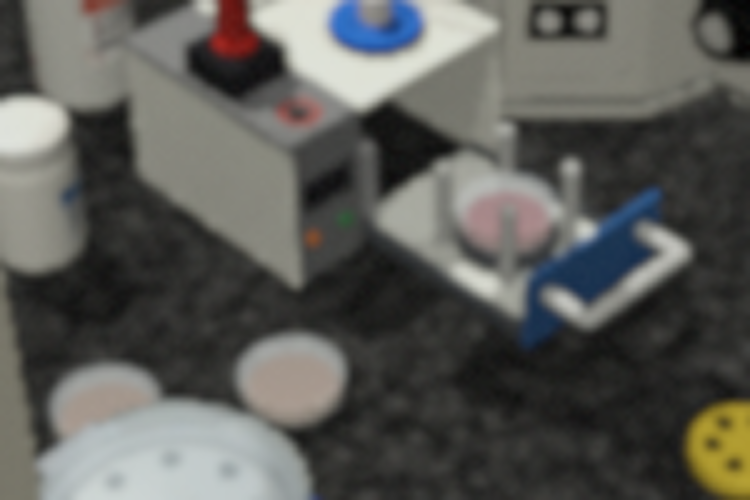

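>>> {"op": "step_arm", "data": {"hand": [80,80,80,80,80,80], "translation": [[5.83,-0.02,0],[5.83,-0.02,0],[5.83,-0.02,0],[5.83,-0.02,2],[5.83,-0.02,4],[5.83,-0.02,4]], "dr": [[0,0,0],[0,0,0],[0,0,0],[0,0,0],[0,0,0],[0,0,0]]}}

```text
time_s: 31.55
ee_pos: [0.5314, 0.2796, 0.0872]
eef_rot: [-3.127, 0.0, 1.917]
contact_force: [-0.2, 0.4, -0.9]
grip_width: 0.0802
grip_force: 0.0
```

>>> {"op": "step_arm", "data": {"hand": [80,80,80], "translation": [[0,0,0],[0,0,0],[0,0,0]], "dr": [[0,0,0],[0,0,0],[0,0,0]]}}

```text
time_s: 31.85
ee_pos: [0.5388, 0.28, 0.0967]
eef_rot: [3.137, -0.0, 1.914]
contact_force: [0.6, -0.2, 0.8]
grip_width: 0.0798
grip_force: 0.0
```

```bash
python3 go.py .540,.2775,.006,110
```

```text
t 31.9 tcp [0.5388 0.28   0.0967] rot [179.7  -0.  109.7] w 0.0798 F [ 0.6 -0.2  0.8]
.540,.2775,.006,110 -> [-0.11, -0.01, 3.63] [0.06, -0.0, -0.06]
```

>>> {"op": "step_arm", "data": {"hand": [80,80,80,80,80,30,30,30], "translation": [[-0.11,0,0.8],[-0.11,0,1.8],[-0.11,0,3],[-0.11,0,3.6],[-0.11,0,3.6],[-0.11,0,3.6],[-0.11,0,3.6],[-0.11,0,3.6]], "dr": [[0,0,0],[0,0,0],[0,0,0],[0,0,0],[0,0,0],[0,0,0],[0,0,0],[0,0,0]]}}

```text
time_s: 32.65
ee_pos: [0.5391, 0.2772, 0.0053]
eef_rot: [3.139, 0.0, 1.915]
contact_force: [1.4, -0.6, 0.3]
grip_width: 0.0605
grip_force: 0.1
```

>>> {"op": "step_arm", "data": {"hand": [30,30,30,30], "translation": [[0,0,0],[0,0,0],[0,0,0],[0,0,0]], "dr": [[0,0,0],[0,0,0],[0,0,0],[0,0,0]]}}

```text
time_s: 33.05
ee_pos: [0.5391, 0.2773, 0.0053]
eef_rot: [3.139, 0.0, 1.915]
contact_force: [-0.6, -0.3, 6.2]
grip_width: 0.059
grip_force: 30.0
```

```bash
python3 go.py .539,.109,.15,.5
```

```text
t 33.0 tcp [0.5391 0.2773 0.0053] rot [179.9   0.  109.7] w 0.059 F [-0.6 -0.3  6.2]
.539,.109,.15,.5 -> [-6.34, -2.26, -5.79] [0.02, -0.03, 21.84]
```

>>> {"op": "step_arm", "data": {"hand": [30,30,30,30,30,30,30,30], "translation": [[0,0,-2],[0,0,-4],[0,0,-5.8],[-6.34,-2.26,-5.8],[-6.34,-2.26,-5.8],[-6.34,-2.26,-5.8],[-6.34,-2.26,-5.8],[-6.34,-2.26,-5.8]], "dr": [[0,0,0],[0,0,0],[0,0,21.8],[0,0,21.8],[0,0,21.8],[0,0,21.8],[0,0,21.8],[0,0,21.8]]}}

```text
time_s: 33.85
ee_pos: [0.5384, 0.1056, 0.1492]
eef_rot: [3.141, 0.001, 1.005]
contact_force: [-0.9, 0.5, -0.9]
grip_width: 0.059
grip_force: 30.0
```

```bash
python3 go.py .539,.109,.15,.5
```

```text
t 33.9 tcp [0.5384 0.1056 0.1492] rot [180.    0.   57.6] w 0.059 F [-0.9  0.5 -0.9]
.539,.109,.15,.5 -> [0.13, -0.05, -0.03] [0.01, 0.0, 11.41]
```

>>> {"op": "step_arm", "data": {"hand": [30,30,30,30,30,30,30,30], "translation": [[0.05,0,0],[0.05,0,0],[0.05,0,0],[0.05,0,0],[0.05,0,0],[0.05,0,0],[0.05,0,0],[0.05,0,0]], "dr": [[0,0,11.4],[0,0,11.4],[0,0,11.4],[0,0,11.4],[0,0,11.4],[0,0,11.4],[0,0,11.4],[0,0,11.4]]}}

```text
time_s: 34.65
ee_pos: [0.5389, 0.1097, 0.149]
eef_rot: [3.141, 0.0, 0.019]
contact_force: [0.0, -0.0, 0.1]
grip_width: 0.0587
grip_force: 30.0
```

>>> {"op": "step_arm", "data": {"hand": [30,30], "translation": [[0,0,0],[0,0,0]], "dr": [[0,0,0],[0,0,0]]}}

```text
time_s: 34.85
ee_pos: [0.539, 0.1097, 0.1489]
eef_rot: [3.142, -0.0, 0.022]
contact_force: [-0.4, 0.2, 0.0]
grip_width: 0.0591
grip_force: 30.0
```

```bash
python3 go.py .539,.1085,.065,.5 .539,.1085,.0415,.5
```

```text
t 34.9 tcp [0.539  0.1097 0.1489] rot [180.   -0.    1.2] w 0.0591 F [-0.4  0.2  0. ]
.539,.1085,.065,.5 -> [-0.0, 0.05, 3.36] [0.0, -0.0, 0.15]
.539,.1085,.0415,.5 -> [-0.0, 0.05, 4.3] [0.0, -0.0, 0.15]
```

>>> {"op": "step_arm", "data": {"hand": [30,30,30,30,30,30,30,30], "translation": [[0,0.04,1],[0,0.04,2],[0,0.04,2.6],[0,0.04,2.9],[0,0.04,3.2],[0,0.04,3.55],[0,0.04,3.55],[0,0.04,3.55]], "dr": [[0,0,0],[0,0,0],[0,0,0],[0,0,0],[0,0,0],[0,0,0],[0,0,0],[0,0,0]]}}

```text
time_s: 35.65
ee_pos: [0.5393, 0.1087, 0.0604]
eef_rot: [3.142, -0.0, 0.02]
contact_force: [0.6, -0.6, -0.8]
grip_width: 0.0588
grip_force: 30.0
```

```bash
python3 -c "
from h import *
s=env.get_state();print(s['ee_pos'].round(4),s['contact_force'].round(1),s['moment'].round(2))"
```

```text
[0.5393 0.1087 0.0604] [ 0.6 -0.6 -0.8] [ 0.02  0.04 -0.01]
```

Clean entry. Lower, release, lift.

>>> {"op": "step_arm", "data": {"hand": [30,30,30,30,72,72,72,72], "translation": [[0,0,0.3],[0,0,0.6],[0,0,0.74],[0,0,0.74],[0,0,0.74],[0,0,0.74],[0,0,0.74],[0,0,-1.5]], "dr": [[0,0,0],[0,0,0],[0,0,0],[0,0,0],[0,0,0],[0,0,0],[0,0,0],[0,0,0]]}}

```text
time_s: 36.45
ee_pos: [0.5347, 0.1083, 0.0861]
eef_rot: [3.141, 0.014, 0.02]
contact_force: [0.7, 0.2, -0.4]
grip_width: 0.0719
grip_force: 0.0
```

>>> {"op": "step_arm", "data": {"hand": [72,72,72,72,72], "translation": [[0,0,-2],[0,0,-4],[0,0,-4],[0,0,-4],[0,0,-4]], "dr": [[0,0,0],[0,0,0],[0,0,0],[0,0,0],[0,0,0]]}}

```text
time_s: 36.95
ee_pos: [0.5382, 0.1086, 0.1902]
eef_rot: [3.141, 0.003, 0.02]
contact_force: [0.4, -0.7, 0.4]
grip_width: 0.0721
grip_force: 0.0
```

```bash
python3 d.py ; python3 go.py .5935,.369,.2,0 .5935,.369,.006,0
```

```text
[264.6 265.3] 0.74 [195  85 234] [0.2863 0.3674] 0.04542803812046046
[265.3 175.1] 0.71 [226 201 183] [0.5944 0.3684] 0.045088668960254714
[344.6 192.3] 0.68 [229 205 187] [0.5078 0.0888] 0.359276411698512
t 37.1 tcp [0.5384 0.1086 0.19  ] rot [180.    0.2   1.1] w 0.072 F [ 0.6 -0.   0.6]
.5935,.369,.2,0 -> [2.41, -10.37, -0.41] [0.0, 0.04, 0.23]
.5935,.369,.006,0 -> [2.43, -10.37, 7.35] [0.0, 0.04, 0.23]
```

Run:
```python
from h import *
a=env.grab_frame("top")[135:250,185:345][:,:,::-1]
cv2.imwrite("pics/c6.png",cv2.resize(a,None,fx=5,fy=5,interpolation=cv2.INTER_CUBIC))
for P in([.52,.325,0],[.52,.325,.1],[.6,.42,0],[.6,.42,.07]): print(P,((w2px("top",P)-[185,135]+.5)*5).round())
```

```text
[0.52, 0.325, 0] [471. 308.]
[0.52, 0.325, 0.1] [457. 285.]
[0.6, 0.42, 0] [330. 190.]
[0.6, 0.42, 0.07] [314. 170.]
```

View pics/c6.png

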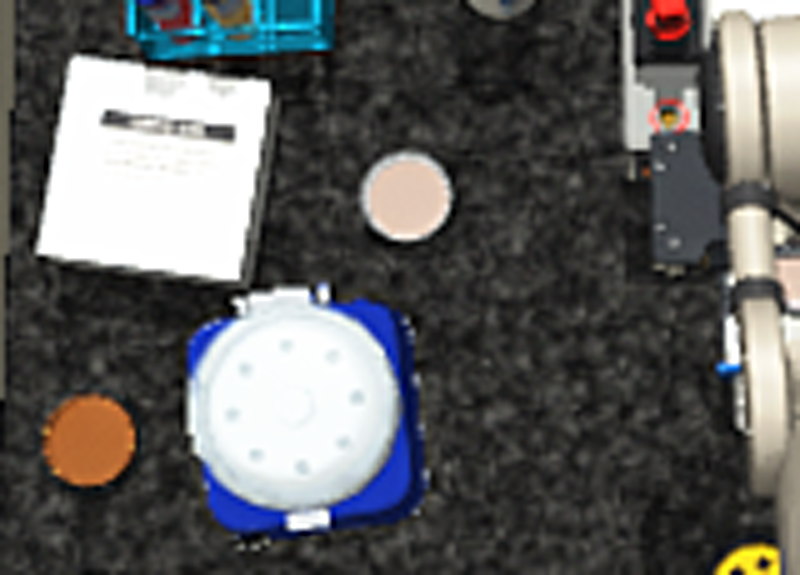

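>>> {"op": "step_arm", "data": {"hand": [80,80,80,80,80,80,80,80], "translation": [[2.4,-10.37,0],[2.4,-10.37,0],[2.4,-10.37,0],[2.4,-10.37,0],[2.4,-10.37,0],[2.4,-10.37,0],[2.4,-10.37,2],[2.4,-10.37,4]], "dr": [[0,0,0.2],[0,0,0.2],[0,0,0.2],[0,0,0.2],[0,0,0.2],[0,0,0.2],[0,0,0.2],[0,0,0.2]]}}

```text
time_s: 37.95
ee_pos: [0.5943, 0.3705, 0.0906]
eef_rot: [-3.141, -0.003, 0.004]
contact_force: [0.5, -0.7, -0.7]
grip_width: 0.0801
grip_force: 0.0
```

>>> {"op": "step_arm", "data": {"hand": [80,80,80], "translation": [[0,0,0],[0,0,0],[0,0,0]], "dr": [[0,0,0],[0,0,0],[0,0,0]]}}

```text
time_s: 38.25
ee_pos: [0.5957, 0.3697, 0.0948]
eef_rot: [-3.14, -0.005, 0.002]
contact_force: [-0.0, -0.0, 0.4]
grip_width: 0.0797
grip_force: 0.0
```

```bash
python3 go.py .593,.3685,.006,0
```

```text
t 38.2 tcp [0.5957 0.3697 0.0948] rot [-1.799e+02 -3.000e-01  1.000e-01] w 0.0797 F [-0.  -0.   0.4]
.593,.3685,.006,0 -> [-0.13, 0.06, 3.55] [-0.02, -0.05, 0.02]
```

>>> {"op": "step_arm", "data": {"hand": [80,80,80,80,80,80,30,30], "translation": [[-0.11,0.05,0.5],[-0.11,0.05,1.8],[-0.11,0.05,3],[-0.11,0.05,3.53],[-0.11,0.05,3.53],[-0.11,0.05,3.53],[-0.11,0.05,3.53],[-0.11,0.05,3.53]], "dr": [[0,0,0],[0,0,0],[0,0,0],[0,0,0],[0,0,0],[0,0,0],[0,0,0],[0,0,0]]}}

```text
time_s: 39.05
ee_pos: [0.5922, 0.3683, 0.0052]
eef_rot: [-3.14, -0.003, 0.002]
contact_force: [0.3, 0.2, -0.2]
grip_width: 0.0686
grip_force: 0.0
```

>>> {"op": "step_arm", "data": {"hand": [30,30,30], "translation": [[0,0,0],[0,0,0],[0,0,0]], "dr": [[0,0,0],[0,0,0],[0,0,0]]}}

```text
time_s: 39.35
ee_pos: [0.5917, 0.3681, 0.0044]
eef_rot: [-3.141, -0.001, 0.002]
contact_force: [-0.3, -0.6, 6.7]
grip_width: 0.0589
grip_force: 30.0
```

```bash
python3 go.py .5395,.1085,.16,.5
```

```text
t 39.4 tcp [0.5917 0.3681 0.0044] rot [-1.8e+02 -1.0e-01  1.0e-01] w 0.0589 F [-0.3 -0.6  6.7]
.5395,.1085,.16,.5 -> [-2.1, 10.37, -6.23] [-0.01, -0.02, -0.07]
```

>>> {"op": "step_arm", "data": {"hand": [30,30,30,30,30,30,30,30], "translation": [[0,0,-2],[0,0,-4],[0,0,-6.2],[-2.13,10.37,-6.2],[-2.13,10.37,-6.2],[-2.13,10.37,-6.2],[-2.13,10.37,-6.2],[-2.13,10.37,-6.2]], "dr": [[0,0,0],[0,0,0],[0,0,0],[0,0,0],[0,0,0],[0,0,0],[0,0,0],[0,0,0]]}}

```text
time_s: 40.15
ee_pos: [0.5406, 0.1211, 0.158]
eef_rot: [3.141, 0.0, 0.003]
contact_force: [0.7, -1.1, 0.6]
grip_width: 0.059
grip_force: 30.0
```

>>> {"op": "step_arm", "data": {"hand": [30,30,30,30], "translation": [[0,0,0],[0,0,0],[0,0,0],[0,0,0]], "dr": [[0,0,0],[0,0,0],[0,0,0],[0,0,0]]}}

```text
time_s: 40.55
ee_pos: [0.5416, 0.1242, 0.1578]
eef_rot: [-3.141, 0.0, 0.004]
contact_force: [0.5, 0.3, 0.2]
grip_width: 0.0591
grip_force: 30.0
```

```bash
python3 go.py .5385,.1085,.07,.5 .5385,.1085,.0555,.5
```

```text
t 40.5 tcp [0.5416 0.1242 0.1578] rot [-180.     0.     0.2] w 0.0591 F [0.5 0.3 0.2]
.5385,.1085,.07,.5 -> [-0.13, 0.63, 3.51] [-0.0, 0.0, -0.05]
.5385,.1085,.0555,.5 -> [-0.13, 0.63, 4.09] [-0.0, 0.0, -0.05]
```

>>> {"op": "step_arm", "data": {"hand": [30,30,30,30,30,30,30,30], "translation": [[-0.13,0.63,0.5],[-0.13,0.63,1.5],[-0.13,0.63,2.5],[-0.13,0.63,3],[-0.13,0.63,3.3],[-0.13,0.63,3.5],[-0.13,0.63,3.75],[-0.13,0.63,3.75]], "dr": [[0,0,0],[0,0,0],[0,0,0],[0,0,0],[0,0,0],[0,0,0],[0,0,0],[0,0,0]]}}

```text
time_s: 41.35
ee_pos: [0.5385, 0.1073, 0.0642]
eef_rot: [-3.142, -0.0, 0.002]
contact_force: [0.4, 0.2, -1.3]
grip_width: 0.059
grip_force: 30.0
```

```bash
python3 -c "
from h import *
s=env.get_state();print(s['ee_pos'].round(4),s['contact_force'].round(1),s['moment'].round(2))"
```

```text
[0.5385 0.1073 0.0642] [ 0.4  0.2 -1.3] [ 0.13 -0.05 -0.01]
```

Free so far. Lower to the stack, shifting 0.7 mm in y, and check the force.

>>> {"op": "step_arm", "data": {"hand": [30,30,30,30,30], "translation": [[0,-0.03,0],[0,-0.03,0.15],[0,-0.03,0.28],[0,-0.03,0.35],[0,-0.03,0.35]], "dr": [[0,0,0],[0,0,0],[0,0,0],[0,0,0],[0,0,0]]}}

```text
time_s: 41.85
ee_pos: [0.5382, 0.1078, 0.056]
eef_rot: [3.141, -0.0, 0.002]
contact_force: [-0.8, -0.4, 3.4]
grip_width: 0.0591
grip_force: 30.0
```

>>> {"op": "step_arm", "data": {"hand": [72,72,72,72,72,72,72,72], "translation": [[0,0,-0.02],[0,0,-0.02],[0,0,-0.02],[0,0,-2],[0,0,-4],[0,0,-6],[-2,-4,-6.5],[-4,-6,-6.5]], "dr": [[0,0,0],[0,0,0],[0,0,0],[0,0,0],[0,0,0],[0,0,0],[0,0,0],[0,0,0]]}}

```text
time_s: 42.65
ee_pos: [0.4875, 0.1929, 0.2157]
eef_rot: [-3.14, -0.005, -0.001]
contact_force: [1.1, 0.8, -0.3]
grip_width: 0.0718
grip_force: 0.0
```

```bash
python3 - <<'E'
from h import *
np.set_printoptions(precision=4,suppress=True)
T=env.grab_frame("top");S=env.grab_frame("side")
for n,I,roi in(("top",T,(330,120,372,166)),("side",S,(290,140,350,185))):
    x0,y0,x1,y1=roi; A=cv2.resize(I[y0:y1,x0:x1],None,fx=6,fy=6,interpolation=cv2.INTER_LINEAR).astype(int)
    m=((A[...,2]-A[...,0])>60).astype(np.uint8)
    k,l,s,c=cv2.connectedComponentsWithStats(m); i=1+np.argmax(s[1:,4])
    pts=cv2.convexHull(np.argwhere(l==i)[:,::-1].astype(np.float32))
    M=cv2.moments(pts); e=((np.array([M["m10"],M["m01"]])/M["m00"]+.5)/6-.5)+[x0,y0]
    print(n,s[i]/6,e,px2w(n,e,.110))
a=cv2.resize(T[110:230,295:385],(450,600),interpolation=cv2.INTER_CUBIC)
b=cv2.resize(S[150:250,290:350],(350,600),interpolation=cv2.INTER_CUBIC)
cv2.imwrite("pics/c7.png",np.hstack([a,b])[:,:,::-1])
E
python3 go.py .656,.105,.22,90
```

```text
top [   7.6667   18.3333   18.6667   18.6667 1291.8333] [346.8472 146.9297] [0.6584 0.1031 0.11  ]
side [ 16.1667  24.       8.3333   6.     154.    ] [309.4842 166.8155] [0.6547 0.1262 0.11  ]
t 42.8 tcp [0.4833 0.1962 0.2146] rot [-179.9    0.     0.4] w 0.0719 F [ 0.4 -0.4  0.1]
.656,.105,.22,90 -> [6.88, 3.7, -0.23] [-0.02, -0.01, -17.92]
```

View pics/c7.png

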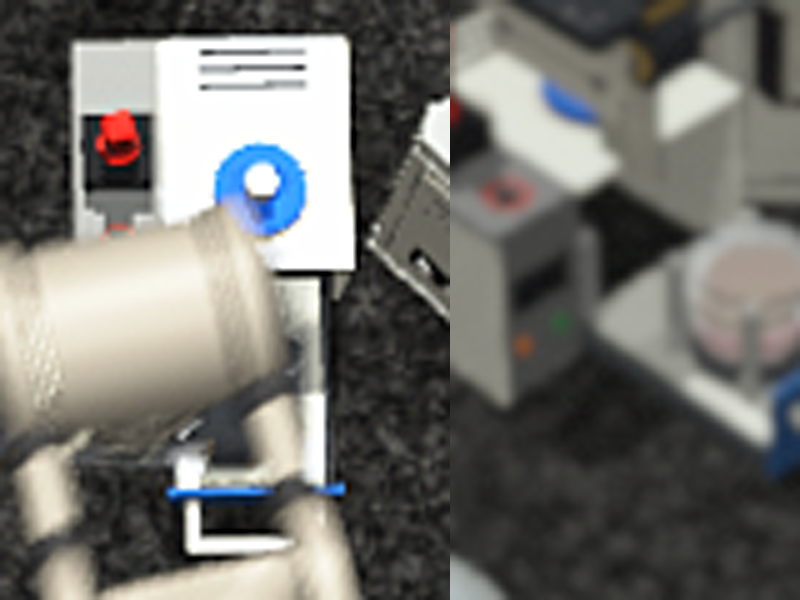

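Run:
```python
from h import *
np.set_printoptions(precision=4,suppress=True)
T=np.load("T.npy");S=np.load("S.npy")
for n,I,roi in(("top",T,(330,130,372,164)),("side",S,(290,140,350,180))):
    x0,y0,x1,y1=roi; A=cv2.resize(I[y0:y1,x0:x1],None,fx=6,fy=6,interpolation=cv2.INTER_LINEAR).astype(int)
    m=((A[...,2]-A[...,0])>60).astype(np.uint8)
    k,l,s,c=cv2.connectedComponentsWithStats(m); i=1+np.argmax(s[1:,4])
    pts=cv2.convexHull(np.argwhere(l==i)[:,::-1].astype(np.float32))
    M=cv2.moments(pts); e=((np.array([M["m10"],M["m01"]])/M["m00"]+.5)/6-.5)+[x0,y0]
    print(n,s[i]/6,e,px2w(n,e,.110))
```

```text
top [   7.6667    8.3333   18.6667   18.8333 1454.6667] [346.5216 147.3548] [0.657  0.1041 0.11  ]
side [ 16.      19.6667  18.3333  10.5    747.1667] [314.6621 164.2558] [0.6539 0.106  0.11  ]
```

>>> {"op": "step_arm", "data": {"hand": [50,50,50,50,50,50,50,50], "translation": [[0,0,0],[0,0,0],[0,0,0],[0,0,0],[0,0,0],[3,1,-0.2],[4,2,-0.2],[5,2,-0.2]], "dr": [[0,0,-17.9],[0,0,-17.9],[0,0,-17.9],[0,0,-17.9],[0,0,-17.9],[0,0,-17.9],[0,0,-17.9],[0,0,-17.9]]}}

```text
time_s: 43.55
ee_pos: [0.6135, 0.1398, 0.2187]
eef_rot: [3.141, 0.001, 1.207]
contact_force: [0.2, 0.8, 0.3]
grip_width: 0.0501
grip_force: 0.0
```

```bash
python3 go.py .656,.1052,.20,90
```

```text
t 43.5 tcp [0.6135 0.1398 0.2187] rot [1.799e+02 1.000e-01 6.910e+01] w 0.0501 F [0.2 0.8 0.3]
.656,.1052,.20,90 -> [-0.69, 2.08, 0.75] [0.01, 0.01, -4.17]
```

>>> {"op": "step_arm", "data": {"hand": [50,50,50,50,50,50,50], "translation": [[0,0,0],[-0.3,1,0],[-0.69,2.08,0.7],[-0.69,2.08,0.7],[-0.69,2.08,0.7],[-0.69,2.08,0.7],[-0.69,2.08,0.7]], "dr": [[0,0,-4.2],[0,0,-4.2],[0,0,-4.2],[0,0,-4.2],[0,0,-4.2],[0,0,-4.2],[0,0,-4.2]]}}

```text
time_s: 44.25
ee_pos: [0.6534, 0.1086, 0.2021]
eef_rot: [3.141, -0.0, 1.569]
contact_force: [0.9, 0.3, -0.7]
grip_width: 0.0501
grip_force: 0.0
```

```bash
python3 go.py .656,.1052,.116,90
```

```text
t 44.2 tcp [0.6534 0.1086 0.2021] rot [179.9  -0.   89.9] w 0.0501 F [ 0.9  0.3 -0.7]
.656,.1052,.116,90 -> [-0.13, 0.1, 3.44] [0.01, -0.0, -0.02]
```

>>> {"op": "step_arm", "data": {"hand": [50,50,50,50,50,50,50], "translation": [[-0.13,0.1,0.5],[-0.13,0.1,1.5],[-0.13,0.1,2.5],[-0.13,0.1,3.1],[-0.13,0.1,3.4],[-0.13,0.1,3.4],[-0.13,0.1,3.4]], "dr": [[0,0,0],[0,0,0],[0,0,0],[0,0,0],[0,0,0],[0,0,0],[0,0,0]]}}

```text
time_s: 44.95
ee_pos: [0.6566, 0.1047, 0.117]
eef_rot: [3.14, 0.0, 1.569]
contact_force: [-0.0, -0.3, 0.4]
grip_width: 0.05
grip_force: 0.0
```

>>> {"op": "step_arm", "data": {"hand": [5,5,5,5,5,5], "translation": [[0,0,0],[0,0,0],[0,0,0],[0,0,0],[0,0,0],[0,0,0]], "dr": [[0,0,0],[0,0,0],[0,0,0],[0,0,0],[0,0,0],[0,0,0]]}}

```text
time_s: 45.55
ee_pos: [0.6562, 0.1046, 0.1165]
eef_rot: [3.141, 0.0, 1.569]
contact_force: [-0.4, -0.6, 0.8]
grip_width: 0.0194
grip_force: 30.0
```

```bash
python3 go.py .5393,.1083,.15,90
```

```text
t 45.5 tcp [0.6562 0.1046 0.1165] rot [180.    0.   89.9] w 0.0194 F [-0.4 -0.6  0.8]
.5393,.1083,.15,90 -> [0.14, -4.68, -1.34] [0.0, 0.0, -0.02]
```

>>> {"op": "step_arm", "data": {"hand": [5,5,5,5,5,5,5,5], "translation": [[0,0,-1],[0,0,-2],[0.14,-2,-2],[0.14,-3.5,-2],[0.14,-4.68,-2],[0.14,-4.68,-1],[0.14,-4.68,0.5],[0.14,-4.68,0.8]], "dr": [[0,0,0],[0,0,0],[0,0,0],[0,0,0],[0,0,0],[0,0,0],[0,0,0],[0,0,0]]}}

```text
time_s: 46.35
ee_pos: [0.5365, 0.1082, 0.0931]
eef_rot: [-3.135, 0.001, 1.569]
contact_force: [-0.7, 0.3, -1.2]
grip_width: 0.019
grip_force: 30.0
```

>>> {"op": "step_arm", "data": {"hand": [5,5,5], "translation": [[0,0,0],[0,0,0],[0,0,0]], "dr": [[0,0,0],[0,0,0],[0,0,0]]}}

```text
time_s: 46.65
ee_pos: [0.5403, 0.1084, 0.0977]
eef_rot: [3.139, -0.0, 1.569]
contact_force: [-0.2, 0.5, -0.5]
grip_width: 0.0192
grip_force: 30.0
```

```bash
python3 go.py .5393,.108,.078,90
```

```text
t 46.6 tcp [0.5403 0.1084 0.0977] rot [179.8  -0.   89.9] w 0.0192 F [-0.2  0.5 -0.5]
.5393,.108,.078,90 -> [-0.01, -0.04, 0.79] [0.03, -0.0, -0.02]
```

>>> {"op": "step_arm", "data": {"hand": [5,5,5,5,5,5], "translation": [[-0.01,-0.04,0.2],[-0.01,-0.04,0.5],[-0.01,-0.04,0.65],[-0.01,-0.04,0.75],[-0.01,-0.04,0.8],[-0.01,-0.04,0.8]], "dr": [[0,0,0],[0,0,0],[0,0,0],[0,0,0],[0,0,0],[0,0,0]]}}

```text
time_s: 47.25
ee_pos: [0.5394, 0.1081, 0.0782]
eef_rot: [3.138, 0.0, 1.569]
contact_force: [-2.3, -0.2, 12.5]
grip_width: 0.0187
grip_force: 30.0
```

```bash
python3 -c "
from h import *
s=env.get_state();print(s['ee_pos'].round(4),s['contact_force'].round(1),s['moment'].round(2))"
```

```text
[0.5394 0.1081 0.0782] [-2.3 -0.2 12.5] [-0.12  0.38  0.04]
```

>>> {"op": "step_arm", "data": {"hand": [5,45,45,45,45,45,45,45], "translation": [[0,0,-0.04],[0,0,-0.04],[0,0,-0.04],[0,0,-0.04],[0,0,-0.8],[0,0,-2.5],[0,0,-4.5],[0,0,-4.5]], "dr": [[0,0,0],[0,0,0],[0,0,0],[0,0,0],[0,0,0],[0,0,0],[0,0,0],[0,0,0]]}}

```text
time_s: 48.05
ee_pos: [0.5417, 0.1084, 0.1953]
eef_rot: [3.129, -0.001, 1.569]
contact_force: [1.4, -0.6, -0.4]
grip_width: 0.0449
grip_force: 0.0
```

```bash
python3 go.py .36,.108,.19,90 .40,.24,.19,90
```

```text
t 48.0 tcp [0.5417 0.1084 0.1953] rot [179.3  -0.   89.9] w 0.0449 F [ 1.4 -0.6 -0.4]
.36,.108,.19,90 -> [-0.03, -7.27, 0.12] [0.14, -0.01, -0.02]
.40,.24,.19,90 -> [5.25, -5.68, 0.14] [0.14, -0.01, -0.02]
```

>>> {"op": "step_arm", "data": {"hand": [10,10,10,10,10,10,10,10], "translation": [[0,-2,0],[0,-4,0],[1.5,-6.3,0],[1.5,-6.3,0],[1.5,-6.3,0],[1.5,-6.3,0],[1.5,-6.3,0],[1.5,-6.3,0]], "dr": [[0,0,18],[0,0,18],[0,0,18],[0,0,18],[0,0,18],[0,0,18],[0,0,18],[0,0,18]]}}

```text
time_s: 48.85
ee_pos: [0.3806, 0.146, 0.1884]
eef_rot: [3.142, 0.0, 0.366]
contact_force: [-0.3, -0.2, 1.2]
grip_width: 0.0101
grip_force: 0.0
```

>>> {"op": "step_arm", "data": {"hand": [0,0,0,0,0,0], "translation": [[0,0,0],[0,0,0],[0,0,0],[0,0,0],[0,0,0],[0,0,0]], "dr": [[0,0,4.3],[0,0,4.3],[0,0,4.3],[0,0,4.3],[0,0,4.3],[0,0,4.3]]}}

```text
time_s: 49.45
ee_pos: [0.3807, 0.1459, 0.1886]
eef_rot: [3.141, 0.0, -0.002]
contact_force: [0.4, 0.0, 0.3]
grip_width: 0.0005
grip_force: 0.0
```

```bash
python3 go.py .40,.108,.15,0 .40,.108,.032,0
python3 - <<'E'
from h import *
T=env.grab_frame("top");S=env.grab_frame("side")
for n in("side","top"): print(n,[(np.round(r["position"],1),round(r["confidence"],2)) for r in env.find_in("tray_handle",n)], w2px(n,[.4443,.108,.036]))
a=cv2.resize(S[140:240,290:390],(500,500),interpolation=cv2.INTER_CUBIC);b=cv2.resize(T[150:230,325:365],(250,500),interpolation=cv2.INTER_CUBIC)
cv2.imwrite("pics/c8.png",np.hstack([a,b])[:,:,::-1])
E
```

```text
t 49.5 tcp [0.3807 0.1459 0.1886] rot [ 1.8e+02  0.0e+00 -1.0e-01] w 0.0005 F [0.4 0.  0.3]
.40,.108,.15,0 -> [0.78, 1.51, 1.54] [0.0, 0.0, -0.02]
.40,.108,.032,0 -> [0.78, 1.51, 6.26] [0.0, 0.0, -0.02]
side [(array([348.9, 213.3]), 0.65), (array([346.6, 199.8]), 0.36), (array([428.4, 210.7]), 0.35)] [364.55236322 216.0569304 ]
top [(array([343.7, 178.6]), 0.59)] [344.97883152 217.38590015]
```

View pics/c8.png

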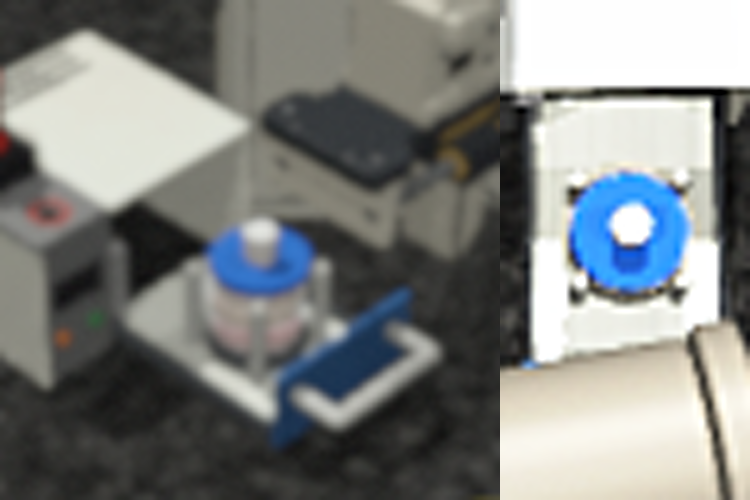

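>>> {"op": "step_arm", "data": {"hand": [0,0,0,0,0,0,0,0], "translation": [[0.6,1.52,0],[0.6,1.52,0.5],[0.6,1.52,2],[0.6,1.52,4],[0.6,1.52,5.5],[0.6,1.52,6.2],[0.6,1.52,6.2],[0.6,1.52,6.2]], "dr": [[0,1.5,0],[0,3,0],[0,3,0],[0,3,0],[0,3,0],[0,3,0],[0,3,0],[0,3,0]]}}

```text
time_s: 50.45
ee_pos: [0.3984, 0.1089, 0.0403]
eef_rot: [3.14, -0.255, -0.003]
contact_force: [-0.8, 0.7, 0.5]
grip_width: 0.0004
grip_force: 0.0
```

```bash
python3 go.py
python3 - <<'E'
from h import *
from scipy.spatial.transform import Rotation as R
s=env.get_state();M=R.from_euler("xyz",s["eef_rot"]); print(M.as_matrix().round(3))
print((M.inv().apply([.1,0,0])/.025).round(3), (M.inv().apply([0,0,.01])/.025).round(3))
E
```

```text
t 50.5 tcp [0.3984 0.1089 0.0403] rot [179.9 -14.6  -0.2] w 0.0004 F [-0.8  0.7  0.5]
[[ 0.968 -0.004  0.253]
 [-0.003 -1.    -0.003]
 [ 0.253  0.002 -0.968]]
[ 3.87  -0.015  1.011] [ 0.101  0.001 -0.387]
```

>>> {"op": "step_arm", "data": {"hand": [0,0,0,0,0,0,0,0], "translation": [[-0.08,0,0.31],[0.31,0,0.41],[0.69,0,0.51],[0.98,0,0.59],[1.27,0,0.66],[1.56,0,0.74],[1.86,0,0.82],[2.15,0,0.89]], "dr": [[0,0,0],[0,0,0],[0,0,0],[0,0,0],[0,0,0],[0,0,0],[0,0,0],[0,0,0]]}}

```text
time_s: 51.25
ee_pos: [0.4546, 0.1086, 0.0315]
eef_rot: [3.14, -0.251, -0.003]
contact_force: [-5.0, 1.8, 1.4]
grip_width: 0.0002
grip_force: 2.3
```

>>> {"op": "step_arm", "data": {"hand": [0,0,0,0,0,0,0,0], "translation": [[0.35,0,0.09],[0.7,0,0.18],[1.05,0,0.27],[1.4,0,0.36],[1.74,0,0.45],[2.09,0,0.55],[2.44,0,0.64],[2.79,0,0.73]], "dr": [[0,0,0],[0,0,0],[0,0,0],[0,0,0],[0,0,0],[0,0,0],[0,0,0],[0,0,0]]}}

```text
time_s: 52.05
ee_pos: [0.5259, 0.1087, 0.031]
eef_rot: [3.14, -0.25, -0.003]
contact_force: [-7.5, 4.5, 2.4]
grip_width: 0.0004
grip_force: 3.2
```

Run:
```python
from h import *
S=env.grab_frame("side")
print([(np.round(r["position"],1),round(r["confidence"],2)) for r in env.find_in("tray_handle","side")])
A=S.astype(int)
m=((A[...,2]-A[...,0])>50)&(A[...,2]<200)
for y0,y1 in((150,235),):
    k,l,s,c=cv2.connectedComponentsWithStats(m[y0:y1,290:390].astype(np.uint8))
    for i in range(1,k):
        if s[i][4]>15: print(s[i]+[290,y0,0,0,0])
s=env.get_state();print(s["time_s"],s["ee_pos"].round(4),s["contact_force"].round(1))
S0=np.load("S2.npy").astype(int)
```

```text
[(array([321.7, 201.2]), 0.66)]
[314 176  13   8  55]
52.15 [0.5271 0.1085 0.0311] [-4.   2.3  0.2]
```

>>> {"op": "step_arm", "data": {"hand": [0,0,0,0,0,0,0], "translation": [[0.19,0,0.05],[0.39,0,0.1],[0.58,0,0.15],[0.77,0,0.2],[0.97,0,0.25],[1.1,0,0.29],[1.2,0,0.31]], "dr": [[0,0,0],[0,0,0],[0,0,0],[0,0,0],[0,0,0],[0,0,0],[0,0,0]]}}

```text
time_s: 52.85
ee_pos: [0.5561, 0.1085, 0.0306]
eef_rot: [3.14, -0.249, -0.003]
contact_force: [-7.2, 3.4, -0.4]
grip_width: 0.0
grip_force: 3.5
```

>>> {"op": "step_arm", "data": {"hand": [0,0,0,0,0,0,0], "translation": [[0.08,0,0.02],[0.16,0,0.04],[0.23,0,0.06],[0.31,0,0.08],[0.35,0,0.09],[0.39,0,0.1],[0.39,0,0.1]], "dr": [[0,0,0],[0,0,0],[0,0,0],[0,0,0],[0,0,0],[0,0,0],[0,0,0]]}}

```text
time_s: 53.55
ee_pos: [0.5593, 0.1083, 0.0289]
eef_rot: [3.138, -0.235, -0.003]
contact_force: [-28.5, 1.4, 15.1]
grip_width: 0.0003
grip_force: 12.2
```

>>> {"op": "step_arm", "data": {"hand": [0,0,0,0,0,0,0,0], "translation": [[-0.2,0,-0.05],[-0.39,0,-0.1],[-0.58,0,-0.15],[-0.97,0,-0.25],[-1.9,0,-0.5],[-2.9,0,-0.75],[-3.9,0,-1],[-3.9,0,-1]], "dr": [[0,0,0],[0,0,0],[0,0,0],[0,0,0],[0,0,0],[0,0,0],[0,0,0],[0,0,0]]}}

```text
time_s: 54.35
ee_pos: [0.4649, 0.1085, 0.0316]
eef_rot: [3.139, -0.252, -0.003]
contact_force: [0.2, -0.5, -0.2]
grip_width: 0.0007
grip_force: 0.0
```

Run:
```python
from h import *
env.grab_frame("side");T=env.grab_frame("top")
for n in("side","top"): print(n,[(np.round(r["position"],1),round(r["confidence"],2)) for r in env.find_in("tray_handle",n)])
for q in("cover","release_pin"): print(q,[(np.round(r["position"],1),round(r["confidence"],2)) for r in env.find_in(q,"side")])
s=env.get_state();print(s["time_s"],s["ee_pos"].round(4),s["contact_force"].round(1))
# compare to initial shut state: image difference in the tray/handle and roof regions, side
S=env.grab_frame("side").astype(int);S0=np.load("S.npy").astype(int);T0=np.load("T.npy").astype(int)
d=np.abs(S-S0).max(2)
for nm,(x0,y0,x1,y1) in dict(handle=(318,172,350,205),pinholder=(272,148,300,182),cover=(305,150,332,172),yellow=(370,235,410,265),tape=(410,205,445,235)).items(): print(nm,d[y0:y1,x0:x1].mean().round(1),(d[y0:y1,x0:x1]>60).sum())
```

```text
side [(array([329.7, 194. ]), 0.65)]
top [(array([347.3, 171.6]), 0.59)]
cover []
release_pin [(array([287.1, 163.3]), 0.68)]
54.65 [0.4691 0.1085 0.0319] [ 0.5 -0.4  0.1]
handle 12.7 45
pinholder 4.9 0
cover 51.3 192
yellow 21.1 0
tape 4.4 0
```

>>> {"op": "step_arm", "data": {"hand": [0,0,0,0,0,0,0,0], "translation": [[-1,0,-1],[-2,-1,-3],[-2,-2,-5],[-2,-4,-7],[-2,-6,-8],[-2,-7,-8],[-2,-7,-8],[-2,-7,-8]], "dr": [[0,-1.5,0],[0,-3,0],[0,-3,0],[0,-3,0],[0,-3,0],[0,-3,0],[0,-3,0],[0,-3,0]]}}

```text
time_s: 55.5
ee_pos: [0.3702, 0.2867, 0.2134]
eef_rot: [-3.141, 0.005, -0.001]
contact_force: [-0.4, 1.0, -0.7]
grip_width: 0.0007
grip_force: 0.0
```

Run:
```python
from h import *
S=env.grab_frame("side");T=env.grab_frame("top")
S0=np.load("S.npy");T0=np.load("T.npy")
g=lambda I:cv2.cvtColor(I,cv2.COLOR_RGB2GRAY).astype(np.float32)
for nm,A,A0,(x0,y0,x1,y1) in(("handle side",S,S0,(315,170,352,207)),("handle top",T,T0,(325,160,368,185)),("pin side",S,S0,(270,148,302,184)),("pin top",T,T0,(308,125,330,150)),("yellow top",T,T0,(325,240,350,268)),("tape top",T,T0,(388,228,422,260)),("purple top",T,T0,(252,255,277,280)),("brown top",T,T0,(190,210,216,236)),("jar side",S,S0,(230,165,265,215))):
    a,b=g(A)[y0:y1,x0:x1],g(A0)[y0:y1,x0:x1]
    print(nm,np.round(cv2.phaseCorrelate(b,a)[0],2),np.abs(a-b).mean().round(1))
print(px2w("top",w2px("top",[.57,.107,.036]),.036), w2px("side",[.574,.107,.036])-w2px("side",[.570,.107,.036]))
print(env.get_state()["time_s"],env.get_state()["ee_pos"])
```

```text
handle side [-1.36 -0.87] 37.3
handle top [0.51 0.51] 0.9
pin side [-0.1  -0.11] 5.9
pin top [0.07 0.34] 3.9
yellow top [0.48 0.04] 4.2
tape top [ 0.05 -0.02] 7.3
purple top [0.37 0.45] 25.3
brown top [0.54 0.52] 2.3
jar side [ 0.05 -0.07] 5.9
[0.57  0.107 0.036] [-0.92955327 -0.59530878]
55.6 [0.3696658  0.2840211  0.21170082]
```

```bash
python3 -c "
from cell import env
print(env.sign_off())"
```

```text
the job is handed in; nothing more can be done
None
```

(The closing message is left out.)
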